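# Sort a carton of cover plates into the stock racks

## Robot

A 6-joint arm with a two-finger parallel gripper is mounted at the origin on the work surface. World frame = base frame: x ahead of the robot, y to its left, z up, the work surface at z = 0. Lengths are in m, angles in rad, forces in N, time in s.
With the tool pointing down it reaches from about 0.25 to 0.775 m from the base axis. Payload 4 kg.
Tool frame: the origin (TCP) lies midway between the tips of the shut fingers; the grasp point (between the pads) lies behind it (bot.tcp_to_grasp is the z of the grasp point in the tool frame, in m); z points along the fingers, y is the direction in which the jaws open and shut (so a half turn about z gives the same grasp; the last joint's range is limited). The gripper opens to 85 mm and grips with 20 to 120 N. Pads are 22 mm wide; open, the fingers measure 114 mm over their backs; the gripper's body (76 mm by 85 mm) begins 54 mm behind the grasp point. The pads swing forward as they close: fully open they stand 13 mm farther back than shut.
Start: joints at [-1.231, 0.087, 1.371, -0, 1.684, -0.103], TCP at [0.236, -0.497, 0.231] pointing down, gripper open.
Joint ranges: [-3.1, 3.1], [-0.76, 2.03], [0.27, 2.55], [-1.08, 4.22], [0.17, 2.65], [-2.57, 2.57]. Speed limits (rad/s): [2.79, 2.79, 3.14, 3.14, 3.14, 3.14].

## Interface

Orientations are given as a unit quaternion [w, x, y, z].
In Python, from workcell import monitor, imaging, ticket, bot gives the robot as it stands.
- The arm moves only by the tool jog_arm, never from a script. Its argument "deltas" is a list of rows, each an object of numbers: "gripper": the gripper's target within -1 to 1 (fully open at 1, half-way at 0, shut at -1); "dx", "dy", "dz": the shift along the world's x, y, z in mm; "roll": the turn about the world's z in degrees. A call has 1 to 12 rows; each row shifts and turns the commanded pose from where the row before left it; what a row does not reach is not made up. A row lasts 1/10 s, in which the tool goes at most 50 mm and 8.59 degrees, less where a joint would pass 70% of its speed; a pose out of reach is approached as far as the arm can. A call with a gripper value outside its range is refused whole. The fingers move at their own pace and stop on an object; "grip_force" is the grip in N (left out, the last holds). Time passes only in rows, so rows that do not move let the fingers close. It gives the time, the measured TCP pose, the force and the opening at its end, in the units of the state.
- monitor.get_state(): the state, without advancing time (a new reading comes with each control period).
- imaging.read_camera(name): name is "side" or "top" or "wrist"; returns (picture, depth): 384x512x3 uint8, red, green, blue; 384x512 float32, m along the optical axis (not along the pixel's ray), 0 where there is no reading.
- imaging.get_calibration(name): a dict with "mtx" (3x3 intrinsics, pixels), "extrinsics" (4x4, takes a point from world to camera coordinates). Camera axes: x right, y down, z forward; pixel columns grow to the right and rows downward; lengths in m; the calibration is good to about 2 mm. A picture is of the moment at which its call begins: read the wrist's pose just before it. get_calibration takes no time and is no camera call; for the wrist camera it gives the pose at the moment of the call.
- ticket.finish_job(): hands the job in, once; it reports no verdict.
The state is a dict: "t": time; "qpos": joint angles; "joint_velocities": joint speeds; "joint_efforts": joint torques, N m; "eef_pos": TCP position; "eef_rot": TCP orientation; "contact_force": force on the tool from outside, world axes, zero at the start; "ft_torque": the same for the moment, N m; "width": finger opening in m.
Only numpy, scipy, OpenCV 4.12 (cv2) and the standard library are available. Lean on these libraries where they do the work, as an engineer would, in place of code of your own. Each camera call takes 0.05 s, during which the arm holds its last target.

## Task

First fold both flaps of the carton well back, past upright, so that it stands open. Then draw every aluminium plate up out of its slot in the carton and stand it, upright and right down, in a free slot of the blue rack whose sample plate has the same width (one plate to a slot, the sample plates stay in their racks). When the carton is empty fold both flaps down flat over it, leaving the castings at the far side of the bench alone.

Things in the scene. Friction and masses are not known exactly. Their poses are not given: they have to be found in the camera images.
- carton: Open-topped cardboard carton fixed to the bench, 280 mm long (its x axis), 158 mm wide (its y axis), rim 112 mm high, walls and floor 4 mm. Origin: centre of its underside; z up. Inside, a dark foam insert, top 60 mm above the table, with six 12 mm slots along y at x = -100, -60, -20, 20, 60, 100 mm; plates stand in them.
- flap_left (a joint): Angle of the carton's flap on its +y side, hinged along the top of that wall. 0 = folded flat over the carton, 1.57 = straight up, 2.2 = folded back outward (stop). Starts 0.9 to 1.3. Light; stays at the angle where it is left; turned by pushing, about 1 N. The flap is 276 mm along x, 60 mm from hinge to free edge, 4 mm thick.
- flap_right (a joint): The same for the flap on the carton's -y side.
- flap_left_hinge (a point): Middle of the +y flap's hinge line, 77 mm from the carton's middle, 112 mm up. Axes as the carton's; the hinge line runs along x.
- flap_right_hinge (a point): Middle of the -y flap's hinge line, likewise.
- flap_left_edge (a point): Middle of the free edge of the +y flap.
- flap_right_edge (a point): Middle of the free edge of the -y flap.
- rack_a: Loose blue plastic slotted rack, 164 mm (its x) by 140 mm (its y) by 63 mm high, 0.95 kg. Origin: centre of its underside, z up. Four slots along y at x = -60, -20, 20, 60 mm, each 14 mm wide and 128 mm long, floor 8 mm and top 63 mm above the table. The wide sample stands in the slot at x = +60, the rest are free. On the +y or -y side of the carton.
- rack_b: A second rack, identical in shape, on the other side of the carton. Four slots along y at x = -60, -20, 20, 60 mm, each 14 mm wide and 128 mm long, floor 8 mm and top 63 mm above the table. The narrow sample stands in the slot at x = +60 mm, the rest are free at the start.
- wide1: Wide aluminium plate 8 mm thick (its x axis), 120 mm wide (its y axis) and 100 mm tall (its z axis), with two dark round marks on each face; about 260 g. Origin: middle of the bottom edge. Starts on edge in a random slot of the carton, top edge 8 mm below the rim. Absent in some runs.
- wide2: Wide aluminium plate 8 mm thick (its x axis), 120 mm wide (its y axis) and 100 mm tall (its z axis), with two dark round marks on each face; about 260 g. Origin: middle of the bottom edge. Starts on edge in a random slot of the carton, top edge 8 mm below the rim. Absent in some runs.
- wide3: Wide aluminium plate 8 mm thick (its x axis), 120 mm wide (its y axis) and 100 mm tall (its z axis), with two dark round marks on each face; about 260 g. Origin: middle of the bottom edge. Starts on edge in a random slot of the carton, top edge 8 mm below the rim. Absent in some runs.
- narrow1: Narrow aluminium plate 8 mm thick (its x axis), 80 mm wide (its y axis) and 100 mm tall (its z axis), with two dark round marks on each face; about 175 g. Origin: middle of the bottom edge. Starts on edge in a random slot of the carton, top edge 8 mm below the rim. Absent in some runs.
- narrow2: Narrow aluminium plate 8 mm thick (its x axis), 80 mm wide (its y axis) and 100 mm tall (its z axis), with two dark round marks on each face; about 175 g. Origin: middle of the bottom edge. Starts on edge in a random slot of the carton, top edge 8 mm below the rim. Absent in some runs.
- narrow3: Narrow aluminium plate 8 mm thick (its x axis), 80 mm wide (its y axis) and 100 mm tall (its z axis), with two dark round marks on each face; about 175 g. Origin: middle of the bottom edge. Starts on edge in a random slot of the carton, top edge 8 mm below the rim. Absent in some runs.
- wide_sample: Wide plate like wide1 (8 x 120 x 100 mm) that stands from the start in rack_a. Origin: middle of the bottom edge.
- narrow_sample: Narrow plate like narrow1 (8 x 80 x 100 mm) that stands from the start in rack_b. Origin: middle of the bottom edge.
- bell: Bystander: bell-shaped aluminium casting, 100 mm across the foot, 100 mm tall, at the far side of the bench. Origin: centre of the underside.
- collar: Bystander: dark steel stepped collar, 80 mm across, 55 mm tall, at the far side of the bench. Origin: centre of the underside.
Things that resemble listed ones, but are neither listed nor needed, are in the scene too. Leave any green or yellow look-alike of the wide2 alone.

How it is judged:
By the outcome, as a careful person would: the job done as asked, in the order asked, and still so for the second after the job is handed in, with the robot touching nothing.
Of wide1, wide2, wide3, narrow1, narrow2, narrow3 only 3 to 5 are there at a start; the rules pass over those that are not, and their reading is None.
At some moment in a run one of rack_a, rack_b may be knocked a few centimetres aside while the robot is not near it.
It also fails if it takes over 210 s, if anything falls off the work surface, if the arm or the gripper's body presses on something with over 40 N, if the wrist force passes 120 N, or if a joint passes its speed limit or range.

## Working session

There is one attempt and no reset: what is moved stays moved. The work goes in short steps, Python scripts to look and compute and a tool call to move; the robot and the scene stay as the last step left them, time stands still between calls to the robot, and variables do not carry over. Pictures are saved under pics/ and viewed, and the job is handed in when it is done.

Besides the shell and the picture viewer there is one more tool, called after "Emit:" as a command line: name --argument value ..., lists and objects as JSON in quotes. jog_arm: Moves the arm, as the interface text tells. Its arguments: {"type":"object","properties":{"deltas":{"type":"array"},"grip_force":{"type":"number"}},"required":["deltas"]}

```bash
ls; mkdir -p pics
cat > h.py <<'E'
import numpy as np, cv2, json
from workcell import monitor, imaging, ticket, bot
def snap(n, f):
    c=imaging.get_calibration(n)
    p,d=imaging.read_camera(n)
    cv2.imwrite(f'pics/{f}.png',cv2.resize(p[:,:,::-1],(768,576)))
    np.savez(f'pics/{f}.npz',p=p,d=d,K=c['mtx'],E=c['extrinsics'])
    return p,d,np.array(c['mtx']),np.array(c['extrinsics'])
def cloud(d,K,E):
    v,u=np.mgrid[:d.shape[0],:d.shape[1]]
    P=np.stack([(u-K[0,2])/K[0,0]*d,(v-K[1,2])/K[1,1]*d,d,np.ones_like(d)],-1)
    W=P@np.linalg.inv(E).T
    W[d<=0]=np.nan
    return W[...,:3]
E
python3 - <<'E'
from h import *
s=monitor.get_state(); print(s, bot.tcp_to_grasp)
for n in ('top','side','wrist'):
    p,d,K,E=snap(n,n+'0'); print(n,K,E)
E
```

```text
pics
{'t': 0.0, 'qpos': array([-1.23112406e+00,  8.79724062e-02,  1.37230931e+00,  5.96051189e-07,
        1.68358892e+00, -1.03140699e-01]), 'joint_velocities': array([-6.66809850e-04,  1.06506692e-03, -8.41888426e-04, -8.12169686e-04,
       -8.87275449e-05, -1.45287919e-03]), 'joint_efforts': array([-5.72989466e-04, -3.51868773e+01, -3.13270855e+01, -1.04721826e-04,
        1.07925761e-02,  6.18518612e-06]), 'eef_pos': array([ 0.23547008, -0.49647935,  0.23010169]), 'eef_rot': array([-1.13106564e-03,  9.75588908e-01,  2.19601880e-01, -1.34095275e-04]), 'contact_force': array([ 0.09589785, -0.34882423, -0.15621946]), 'ft_torque': array([-0.0278026 ,  0.00319366, -0.00424917]), 'width': 0.08560117029952898} -0.0187
top [[368.11781843   0.         258.07880338]
 [  0.         368.11781843 191.25257309]
 [  0.           0.           1.        ]] [[ 2.88598707e-02 -9.99583452e-01 -1.72462388e-04  3.83477896e-03]
 [-9.76924413e-01 -2.81691324e-02 -2.11719605e-01  5.37556270e-01]
 [ 2.11626555e-01  6.27868315e-03 -9.77330435e-01  6.64056751e-01]
 [ 0.00000000e+00  0.00000000e+00  0.00000000e+00  1.00000000e+00]]
side [[457.21386155   0.         251.82438585]
 [  0.         457.21386155 195.70398921]
 [  0.           0.           1.        ]] [[-0.9456373  -0.32520601  0.0033392   0.52415841]
 [-0.20199289  0.57924806 -0.78972815  0.17816128]
 [ 0.25489012 -0.74747089 -0.61344788  0.94431305]
 [ 0.          0.          0.          1.        ]]
wrist [[340.57216053   0.         257.45666866]
 [  0.         340.57216053 192.33685207]
 [  0.           0.           1.        ]] [[ 0.42785673 -0.90384301 -0.00253691 -0.54954946]
 [-0.85820435 -0.40712998  0.31261873 -0.04112472]
 [-0.28359111 -0.13157884 -0.9498753   0.38112965]
 [ 0.          0.          0.          1.        ]]
```

View pics/top0.png

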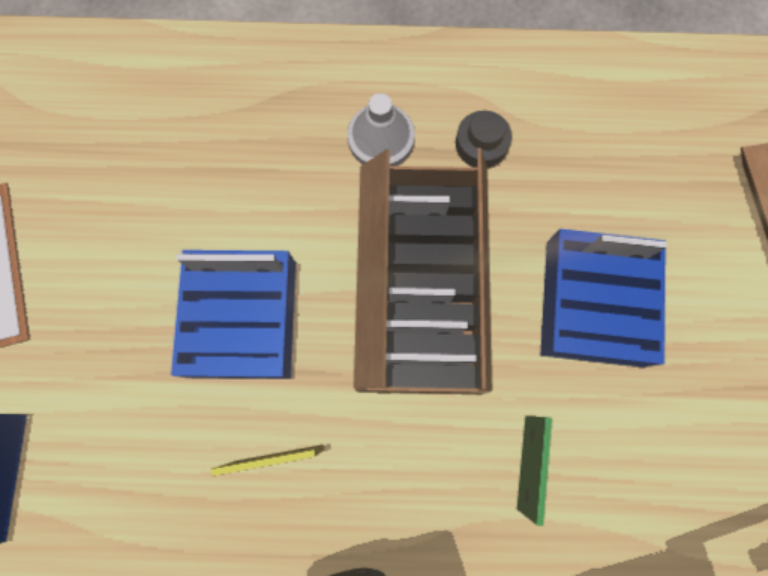

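View pics/side0.png

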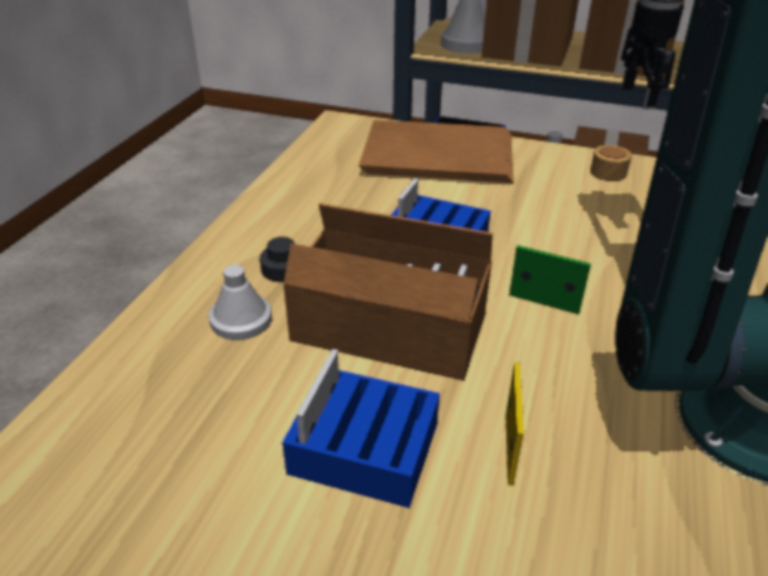

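View pics/wrist0.png

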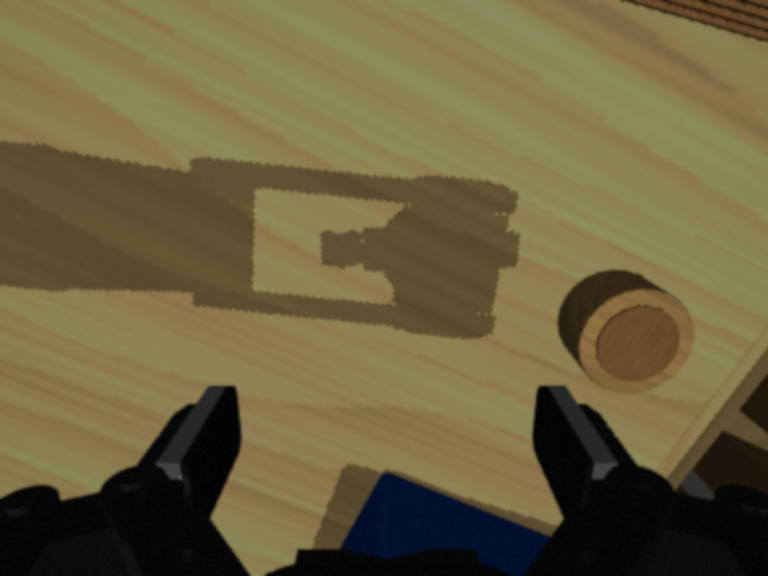

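The top view shows the carton in the middle (768-px view, 355–490 × 150–390) with at least four plates at rows 199, 291, 324 and 357. The left rack holds the wide sample and the right rack the narrow one. The green and yellow look-alikes lie near the robot. Next I'll measure from depth.

Run:
```python
from h import *
z=np.load('pics/top0.npz');p,d,K,E=[z[k] for k in 'pdKE']
W=cloud(d,K,E)
hsv=cv2.cvtColor(p,cv2.COLOR_RGB2HSV)
# ortho heightmap
def lab(name,m):
    n,l,st,c=cv2.connectedComponentsWithStats(m.astype(np.uint8))
    for i in range(1,n):
        if st[i,4]>60:
            q=W[l==i]; q=q[~np.isnan(q[:,0])]
            print(name,st[i],np.nanpercentile(q,[2,50,98],axis=0).round(3).tolist())
blue=(hsv[...,0]>105)&(hsv[...,0]<130)&(hsv[...,1]>150)
lab('blue top',blue&(abs(W[...,2]-.063)<.006))
# rect fit
m=(blue&(abs(W[...,2]-.063)<.006)).astype(np.uint8)
n,l,st,c=cv2.connectedComponentsWithStats(m)
for i in range(1,n):
    if st[i,4]>60: print(cv2.minAreaRect((W[l==i][:,:2]*1000).astype(np.float32)))
white=(hsv[...,1]<60)&(hsv[...,2]>120)&(W[...,2]>.07)&(W[...,2]<.13)
lab('white',white)
for zz in (p[...,0:1],):
    pass
# column profile across carton
for r in (120,140,160,180,200,220,240):
    print(r,[ (c,*W[r,c].round(3)[1:]) for c in range(234,330,4)])
```

```text
blue top [ 370  167   73   75 3403] [[0.454, -0.337, 0.06], [0.525, -0.27, 0.062], [0.585, -0.2, 0.065]]
blue top [ 116  168   75   72 2760] [[0.448, 0.154, 0.06], [0.497, 0.22, 0.062], [0.55, 0.286, 0.065]]
blue top [119 243  63   7 343] [[0.419, 0.171, 0.06], [0.425, 0.221, 0.062], [0.431, 0.276, 0.064]]
((527.1199340820312, -268.69122314453125), (139.07984924316406, 149.12124633789062), 85.75469207763672)
((508.0125427246094, 220.35464477539062), (139.9354705810547, 138.1220703125), 1.5589908361434937)
((424.73248291015625, 220.42738342285156), (11.577147483825684, 117.28449249267578), 1.6789138317108154)
white [244  62  21  25 306] [[0.757, 0.016, 0.071], [0.772, 0.035, 0.098], [0.789, 0.055, 0.101]]
white [260 131  40   4 150] [[0.639, -0.055, 0.101], [0.643, -0.021, 0.103], [0.647, 0.017, 0.105]]
white [401 157  44   9 179] [[0.588, -0.323, 0.104], [0.594, -0.284, 0.107], [0.6, -0.246, 0.109]]
white [118 170  65   5 260] [[0.554, 0.162, 0.105], [0.558, 0.22, 0.107], [0.562, 0.277, 0.109]]
white [260 192  44   5 185] [[0.52, -0.062, 0.101], [0.523, -0.023, 0.103], [0.527, 0.014,
[... 7166 characters left out ...]
loat64(0.101)), (270, np.float64(-0.005), np.float64(0.101)), (274, np.float64(-0.012), np.float64(0.103)), (278, np.float64(-0.019), np.float64(0.103)), (282, np.float64(-0.026), np.float64(0.102)), (286, np.float64(-0.033), np.float64(0.104)), (290, np.float64(-0.04), np.float64(0.103)), (294, np.float64(-0.048), np.float64(0.103)), (298, np.float64(-0.055), np.float64(0.104)), (302, np.float64(-0.062), np.float64(0.103)), (306, np.float64(-0.069), np.float64(0.103)), (310, np.float64(-0.076), np.float64(0.104)), (314, np.float64(-0.083), np.float64(0.104)), (318, np.float64(-0.1), np.float64(0.04)), (322, np.float64(-0.086), np.float64(0.17)), (326, np.float64(-0.098), np.float64(0.137))]
```

Emit:
jog_arm --deltas '[{"gripper": -1, "dx": 25, "dy": 39, "dz": 3, "roll": 5.4}, {"gripper": -1, "dx": 25, "dy": 39, "dz": 3, "roll": 5.4}, {"gripper": -1, "dx": 25, "dy": 39, "dz": 3, "roll": 5.4}, {"gripper": -1, "dx": 25, "dy": 39, "dz": 3, "roll": 5.4}, {"gripper": -1, "dx": 25, "dy": 39, "dz": 3, "roll": 5.4}, {"gripper": -1, "dx": 25, "dy": 39, "dz": 3, "roll": 5.4}, {"gripper": -1, "dx": 25, "dy": 39, "dz": 3, "roll": 5.4}, {"gripper": -1, "dx": 25, "dy": 39, "dz": 3, "roll": 5.4}, {"gripper": -1, "dx": 25, "dy": 39, "dz": 3, "roll": 5.4}, {"gripper": -1, "dx": 25, "dy": 39, "dz": 0, "roll": 5.4}, {"gripper": -1, "dx": 25, "dy": 39, "dz": 0, "roll": 5.4}, {"gripper": -1, "dx": 25, "dy": 39, "dz": 0, "roll": 5.4}]'

```text
t: 1.35
eef_pos: [0.5363, -0.0271, 0.2581]
eef_rot: [0.0, 0.705, 0.71, -0.0]
contact_force: [0.1, -0.6, 0.5]
width: -0.0002
```

Emit:
jog_arm --deltas '[{"dz": -40}, {"dz": -40}, {"dz": -40}, {"dz": 0}, {"dy": 20}, {"dy": 15}, {"dy": 12}, {"dy": 12}, {"dy": 10}, {"dy": 8}, {"dy": 6}, {"dy": 0}]'

```text
invalid input
```

Run:
```python
from h import *
snap('side','side1')
```

```text
(no output)
```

View pics/side1.png

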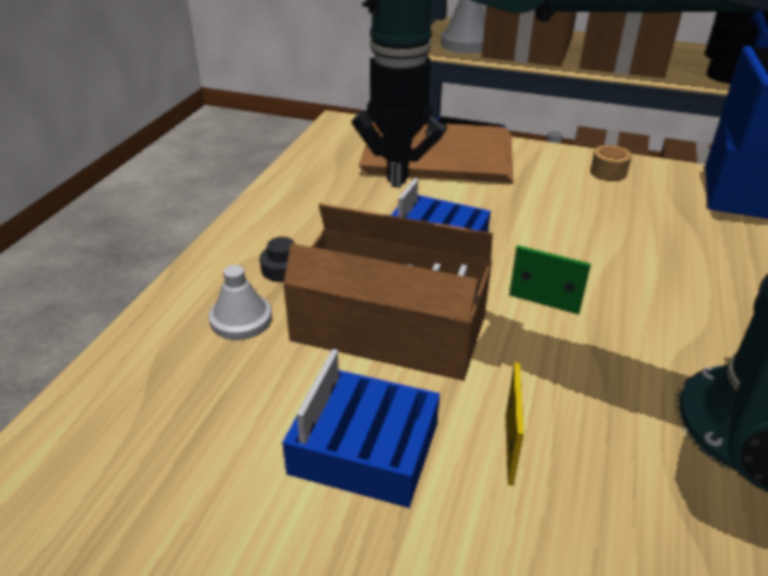

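The side view shows the gripper above the carton at (395,170), with the left flap still closed. The last move call was refused, so I'll send complete rows.

Emit:
jog_arm --deltas '[{"gripper": -1, "dx": 0, "dy": 0, "dz": -40, "roll": 0}, {"gripper": -1, "dx": 0, "dy": 0, "dz": -40, "roll": 0}, {"gripper": -1, "dx": 0, "dy": 0, "dz": -40, "roll": 0}, {"gripper": -1, "dx": 0, "dy": 0, "dz": 0, "roll": 0}, {"gripper": -1, "dx": 0, "dy": 20, "dz": 0, "roll": 0}, {"gripper": -1, "dx": 0, "dy": 15, "dz": 0, "roll": 0}, {"gripper": -1, "dx": 0, "dy": 12, "dz": 0, "roll": 0}, {"gripper": -1, "dx": 0, "dy": 12, "dz": 0, "roll": 0}, {"gripper": -1, "dx": 0, "dy": 10, "dz": 0, "roll": 0}, {"gripper": -1, "dx": 0, "dy": 8, "dz": 0, "roll": 0}, {"gripper": -1, "dx": 0, "dy": 6, "dz": 0, "roll": 0}, {"gripper": -1, "dx": 0, "dy": 0, "dz": 0, "roll": 0}]'

```text
t: 2.6
eef_pos: [0.5355, 0.0549, 0.1381]
eef_rot: [-0.0, 0.706, 0.709, 0.0]
contact_force: [0.5, -0.3, -0.8]
width: -0.0003
```

Run:
```python
from h import *
snap('side','side2')
```

```text
(no output)
```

View pics/side2.png

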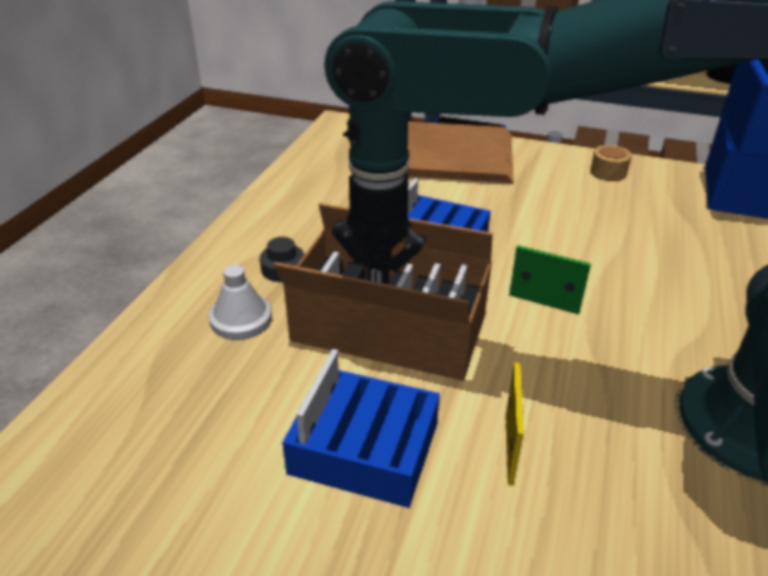

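The left flap is now past upright, with its edge at (270–480, 265–315). I'll push it a little further, then open the right one.

Emit:
jog_arm --deltas '[{"gripper": -1, "dx": 0, "dy": 6, "dz": 0, "roll": 0}, {"gripper": -1, "dx": 0, "dy": 4, "dz": 0, "roll": 0}, {"gripper": -1, "dx": 0, "dy": 0, "dz": 0, "roll": 0}]'

```text
t: 2.95
eef_pos: [0.5356, 0.0638, 0.1383]
eef_rot: [0.0, 0.706, 0.708, -0.0]
contact_force: [-1.0, -1.8, -0.6]
width: 0.0001
```

Emit:
jog_arm --deltas '[{"gripper": -1, "dx": 0, "dy": -40, "dz": 0, "roll": 0}, {"gripper": -1, "dx": 0, "dy": -40, "dz": 0, "roll": 0}, {"gripper": -1, "dx": 0, "dy": -40, "dz": 0, "roll": 0}, {"gripper": -1, "dx": 0, "dy": -18, "dz": 0, "roll": 0}, {"gripper": -1, "dx": 0, "dy": -12, "dz": 0, "roll": 0}, {"gripper": -1, "dx": 0, "dy": -12, "dz": 0, "roll": 0}, {"gripper": -1, "dx": 0, "dy": -8, "dz": 0, "roll": 0}, {"gripper": -1, "dx": 0, "dy": -6, "dz": 0, "roll": 0}, {"gripper": -1, "dx": 0, "dy": 0, "dz": 0, "roll": 0}]'

```text
t: 3.85
eef_pos: [0.5357, -0.1109, 0.1382]
eef_rot: [-0.001, 0.706, 0.708, 0.001]
contact_force: [-0.3, 3.8, 0.0]
width: -0.0
```

Run:
```python
from h import *
snap('side','side3');snap('top','top3')
```

```text
(no output)
```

View pics/side3.png

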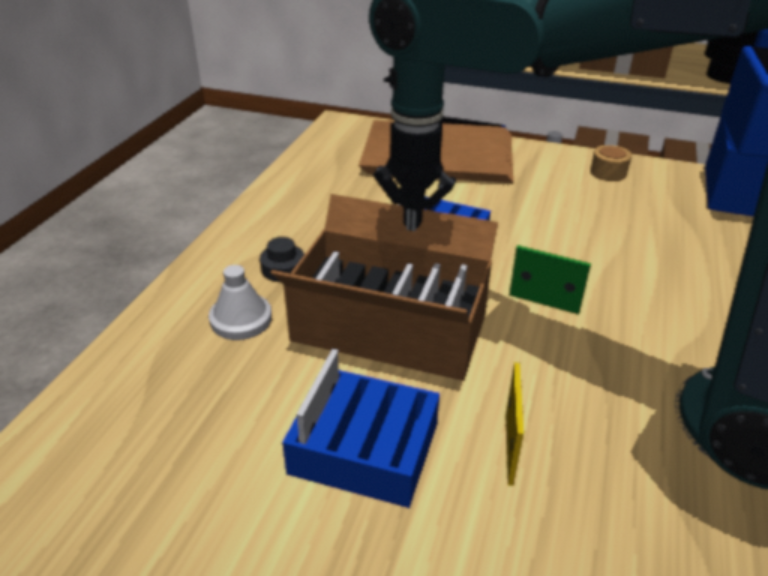

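View pics/top3.png

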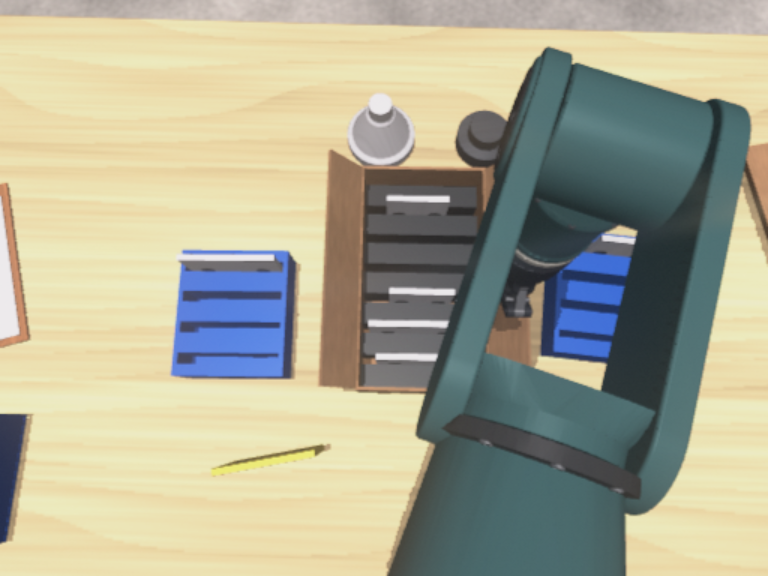

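Both flaps now lean outward in both views. The carton holds four plates, top view rows 199 and 291 (narrow), 324 and 357 (wide). Next I'll locate everything on known height planes.

```bash
cat >> h.py <<'E'
def onplane(u,v,z,K,E):
    r=np.linalg.inv(K)@np.stack([u,v,np.ones_like(u)]).astype(float)
    R=E[:3,:3];c=-R.T@E[:3,3];w=R.T@r
    return (c[:,None]+w*((z-c[2])/w[2])).T
def plates(f,zt,zr=None):
    z=np.load(f'pics/{f}.npz');p,d,K,E=[z[k] for k in 'pdKE']
    W=cloud(d,K,E);hsv=cv2.cvtColor(p,cv2.COLOR_RGB2HSV)
    m=((hsv[...,1]<70)&(hsv[...,2]>110)&(abs(W[...,2]-zt)<.008)).astype(np.uint8)
    n,l,st,c=cv2.connectedComponentsWithStats(m)
    for i in range(1,n):
        if st[i,4]>60 and st[i,2]>25:
            v,u=np.where(l==i); q=onplane(u,v,zt,K,E)*1000
            (cx,cy),(w,h),a=cv2.minAreaRect(q[:,:2].astype(np.float32))
            k=np.polyfit(q[:,1],q[:,0],1)
            ya,yb=np.percentile(q[:,1],[1,99])
            print(f,zt,'pix',st[i][:4],'mean',q[:,:2].mean(0).round(1),'y',q[:,1].min().round(1),q[:,1].max().round(1),'yaw deg',-np.degrees(k[0]).round(2))
def racks(f):
    z=np.load(f'pics/{f}.npz');p,d,K,E=[z[k] for k in 'pdKE']
    W=cloud(d,K,E);hsv=cv2.cvtColor(p,cv2.COLOR_RGB2HSV)
    blue=(hsv[...,0]>105)&(hsv[...,0]<130)&(hsv[...,1]>130)
    g=cv2.cvtColor(p,cv2.COLOR_RGB2GRAY)
    for s in (1,-1):
        m=blue&(abs(W[...,2]-.063)<.008)&(W[...,1]*s>.12)&(W[...,0]<.68)
        v,u=np.where(m); q=onplane(u,v,.063,K,E)*1000
        hull=cv2.convexHull(q[:,:2].astype(np.float32))
        print(f,s,len(q),'rect',cv2.minAreaRect(hull), cv2.boxPoints(cv2.minAreaRect(hull)).round(1).tolist())
E
python3 - <<'E'
from h import *
for f in('top0','top3'):
    plates(f,.104);plates(f,.108);racks(f)
E
python3 - <<'E'
import cv2
a=cv2.imread('pics/top0.png')
import numpy as np
z=np.load('pics/top0.npz')['p'][:,:,::-1]
b=np.hstack([z[160:260,110:205],z[145:250,355:450][:100]])
cv2.imwrite('pics/crop0.png',cv2.resize(b,None,fx=4,fy=4))
E
```

```text
top0 0.104 pix [260 131  40   4] mean [642.5 -20. ] y -55.3 18.8 yaw deg 0.93
top0 0.104 pix [401 157  44   9] mean [ 594.6 -286. ] y -325.7 -245.7 yaw deg -4.92
top0 0.104 pix [118 170  65   5] mean [558.8 220.8] y 160.8 279.9 yaw deg 1.72
top0 0.104 pix [260 192  44   5] mean [523.2 -23.6] y -63.2 15.5 yaw deg -0.2
top0 0.104 pix [258 214  54   5] mean [483.4 -32.1] y -77.8 18.0 yaw deg 0.7
top0 0.104 pix [258 236  60   5] mean [443.5 -35.7] y -88.4 16.8 yaw deg 0.54
top0 0.108 pix [260 131  40   4] mean [641.  -19.7] y -54.8 18.7 yaw deg 0.97
top0 0.108 pix [401 157  44   9] mean [ 593.3 -284.1] y -323.7 -244.1 yaw deg -4.92
top0 0.108 pix [118 170  65   5] mean [557.7 219.3] y 159.9 278.3 yaw deg 1.67
top0 0.108 pix [260 192  44   5] mean [522.3 -23.4] y -62.7 15.5 yaw deg -0.2
top0 0.108 pix [258 214  54   5] mean [482.8 -31.8] y -77.2 17.9 yaw deg 0.7
top0 0.108 pix [258 236  60   5] mean [443.1 -35.4] y -87.8 16.8 yaw deg 0.54
top0 1 3777 rect ((498.1231384277344, 218.83871459960938), (162.3484344482422, 139.18174743652344), 1.3237813711166382) [[415.3999938964844, 286.5], [41
[... 1014 characters left out ...]
108 pix [246 213  54   6] mean [482.2  -8.9] y -55.7 39.6 yaw deg 0.67
top3 0.108 pix [251 236  41   5] mean [442.6  -7.7] y -41.7 29.2 yaw deg 0.74
top3 1 3765 rect ((498.05352783203125, 218.53155517578125), (162.55642700195312, 139.16262817382812), 1.1290546655654907) [[415.3999938964844, 286.5], [418.20001220703125, 147.39999389648438], [580.7000122070312, 150.60000610351562], [577.9000244140625, 289.70001220703125]]
top3 -1 2097 rect ((522.6607055664062, -243.90740966796875), (93.9246597290039, 138.20603942871094), 83.46483612060547) [[448.70001220703125, -282.70001220703125], [586.0, -298.3999938964844], [596.7000122070312, -205.10000610351562], [459.3999938964844, -189.39999389648438]]
```

View pics/crop0.png

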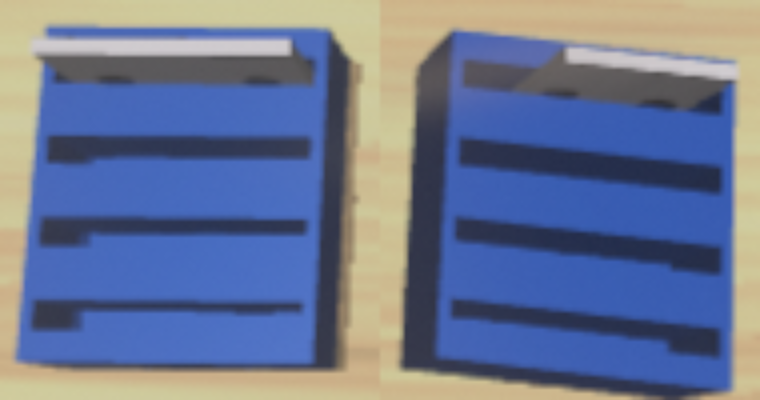

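Emit:
jog_arm --grip_force 40 --deltas '[{"gripper": -0.3, "dx": 0, "dy": 11, "dz": 30, "roll": 0}, {"gripper": -0.3, "dx": -20, "dy": 20, "dz": 30, "roll": 0.4}, {"gripper": -0.3, "dx": -36, "dy": 25, "dz": 0, "roll": 0}, {"gripper": -0.3, "dx": -37, "dy": 25, "dz": 0, "roll": 0}, {"gripper": -0.3, "dx": 0, "dy": 0, "dz": 0, "roll": 0}, {"gripper": -0.3, "dx": 0, "dy": 0, "dz": 0, "roll": 0}, {"gripper": -0.3, "dx": 0, "dy": 0, "dz": 0, "roll": 0}]'

```text
t: 4.65
eef_pos: [0.4435, -0.0316, 0.1988]
eef_rot: [0.001, 0.704, 0.711, 0.0]
contact_force: [0.5, -0.5, -0.3]
width: 0.03
```

Run:
```python
from h import *
print(monitor.get_state()['eef_pos'])
p,d,K,E=snap('wrist','w4')
q=np.array([[.443,.0293,.104],[.443,-.0884,.104],[.483,.04,.104],[.483,-.078,.104],[.443,-.0295,.104]])
c=q@E[:3,:3].T+E[:3,3]; uv=c@K.T; print((uv[:,:2]/uv[:,2:]*1.5).round())
```

```text
[ 0.44353708 -0.03160065  0.19878834]
[[387. 163.]
 [385. 393.]
 [476. 140.]
 [462. 376.]
 [386. 286.]]
```

View pics/w4.png

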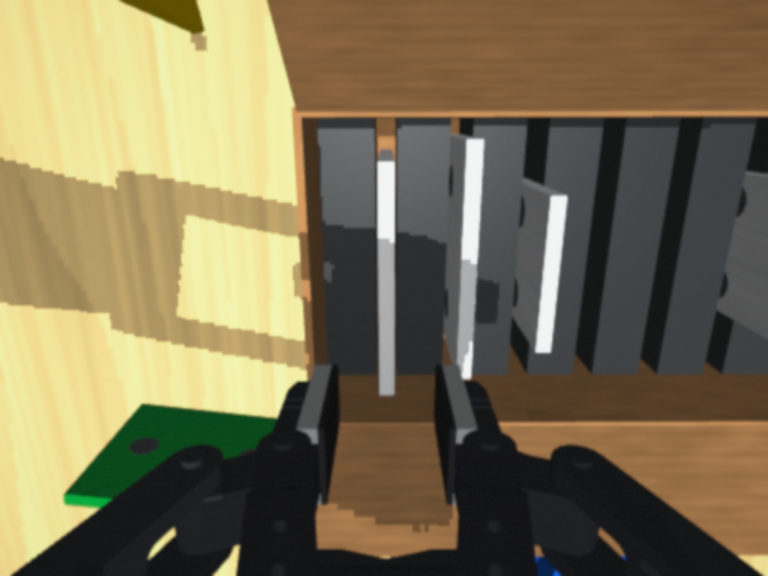

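The wrist view is centred on plate D, seen at column 386 over rows 160–395. The prediction was column 386, rows 163–393, so I'll descend and grip.

Emit:
jog_arm --grip_force 40 --deltas '[{"gripper": -0.3, "dx": 0, "dy": 2, "dz": -40, "roll": 0}, {"gripper": -0.3, "dx": 0, "dy": 0, "dz": -30, "roll": 0}, {"gripper": -0.3, "dx": 0, "dy": 0, "dz": -25, "roll": 0}, {"gripper": -0.3, "dx": 0, "dy": 0, "dz": -15, "roll": 0}, {"gripper": -0.3, "dx": 0, "dy": 0, "dz": -9, "roll": 0}, {"gripper": -0.3, "dx": 0, "dy": 0, "dz": 0, "roll": 0}, {"gripper": -1, "dx": 0, "dy": 0, "dz": 0, "roll": 0}, {"gripper": -1, "dx": 0, "dy": 0, "dz": 0, "roll": 0}, {"gripper": -1, "dx": 0, "dy": 0, "dz": 0, "roll": 0}, {"gripper": -1, "dx": 0, "dy": 0, "dz": 0, "roll": 0}]'

```text
t: 5.7
eef_pos: [0.4437, -0.0293, 0.0806]
eef_rot: [0.001, 0.704, 0.711, 0.001]
contact_force: [0.9, -1.2, 1.5]
width: 0.0071
```

Emit:
jog_arm --deltas '[{"gripper": -1, "dx": 0, "dy": 0, "dz": 10, "roll": 0}, {"gripper": -1, "dx": 0, "dy": 0, "dz": 25, "roll": 0}, {"gripper": -1, "dx": 0, "dy": 0, "dz": 35, "roll": 0}, {"gripper": -1, "dx": 0, "dy": 0, "dz": 40, "roll": 0}, {"gripper": -1, "dx": 0, "dy": 0, "dz": 45, "roll": 0}, {"gripper": -1, "dx": 0, "dy": 0, "dz": 27, "roll": 0}, {"gripper": -1, "dx": 0, "dy": 0, "dz": 0, "roll": 0}]'

```text
t: 6.4
eef_pos: [0.4444, -0.0292, 0.2667]
eef_rot: [0.004, 0.703, 0.711, 0.003]
contact_force: [0.8, -0.2, -2.6]
width: 0.0073
```

Run:
```python
from h import *
snap('side','side5');snap('top','top5');racks('top5');snap('wrist','w5')
```

```text
top5 1 3776 rect ((498.06304931640625, 218.48489379882812), (162.5392303466797, 139.2563018798828), 1.1290546655654907) [[415.3999938964844, 286.5], [418.20001220703125, 147.3000030517578], [580.7000122070312, 150.5], [577.9000244140625, 289.70001220703125]]Traceback (most recent call last):
  File "<stdin>", line 2, in <module>
  File "h.py", line 40, in racks
    print(f,s,len(q),'rect',cv2.minAreaRect(hull), cv2.boxPoints(cv2.minAreaRect(hull)).round(1).tolist())
                            ~~~~~~~~~~~~~~~^^^^^^
cv2.error: OpenCV(4.12.0) /io/opencv/modules/imgproc/src/convhull.cpp:143: error: (-215:Assertion failed) total >= 0 && (depth == CV_32F || depth == CV_32S) in function 'convexHull'
```

View pics/side5.png

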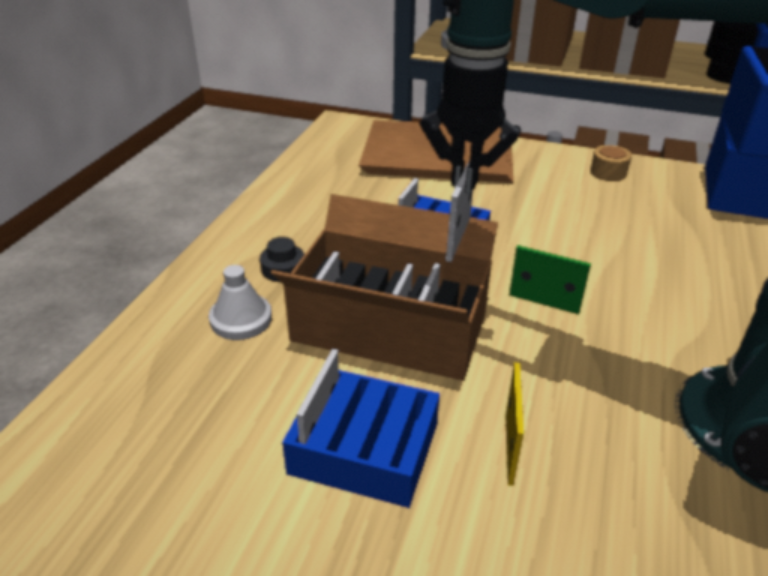

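The plate is held upright (side view, 460,215) and rack A hasn't moved. I'll carry it to rack A's slot at x = -60.

```bash
sed -i 's/        hull=cv2/        if len(q)<50: continue\n        hull=cv2/' h.py; echo ok
```

```text
ok
```

Emit:
jog_arm --deltas '[{"gripper": -1, "dx": 0, "dy": 20, "dz": 0, "roll": 0.7}, {"gripper": -1, "dx": -2, "dy": 40, "dz": 0, "roll": 0}, {"gripper": -1, "dx": -2, "dy": 45, "dz": 0, "roll": 0}, {"gripper": -1, "dx": -2, "dy": 45, "dz": 0, "roll": 0}, {"gripper": -1, "dx": 0, "dy": 45, "dz": 0, "roll": 0}, {"gripper": -1, "dx": 0, "dy": 32, "dz": -30, "roll": 0}, {"gripper": -1, "dx": 0, "dy": 20, "dz": -40, "roll": 0}, {"gripper": -1, "dx": 0, "dy": 0, "dz": -20, "roll": 0}, {"gripper": -1, "dx": 0, "dy": 0, "dz": 0, "roll": 0}, {"gripper": -1, "dx": 0, "dy": 0, "dz": 0, "roll": 0}]'

```text
t: 7.5
eef_pos: [0.4355, 0.2175, 0.1694]
eef_rot: [-0.001, 0.699, 0.715, -0.002]
contact_force: [-0.1, 0.1, -2.4]
width: 0.0071
```

Run:
```python
from h import *
print(monitor.get_state()['eef_pos']);snap('wrist','w6');snap('side','side6')
```

```text
[0.4355005  0.21750938 0.16940674]
```

View pics/w6.png

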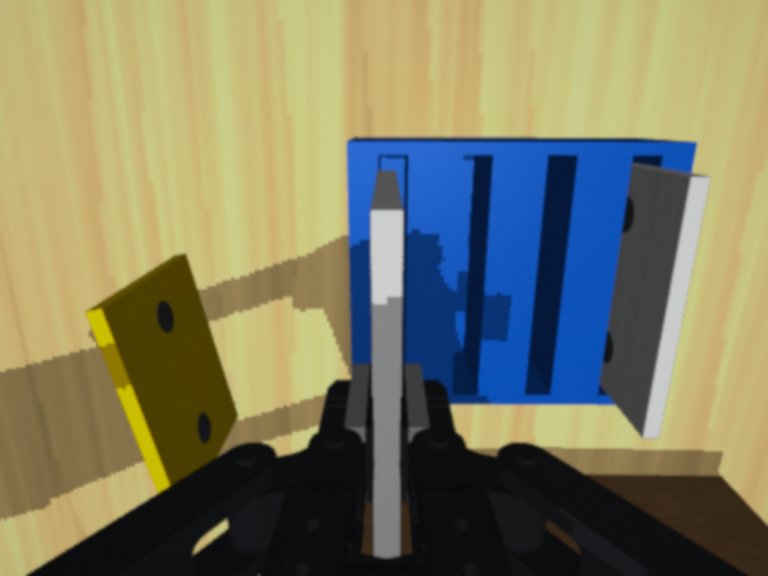

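View pics/side6.png

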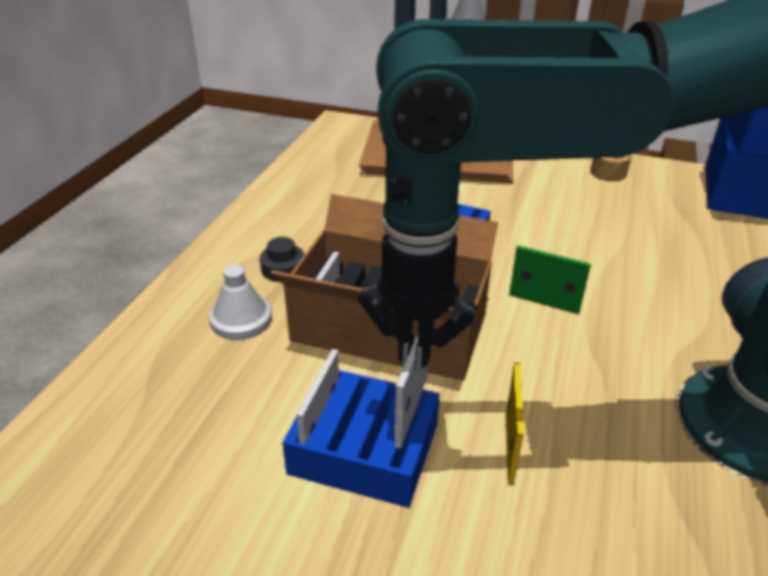

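The wrist view shows the held plate over the leftmost slot, whose end is at (380–407,156). I'll compare the slot's edges with the held plate on known planes.

Run:
```python
from h import *
z=np.load('pics/w6.npz');p,K,E=z['p'],z['K'],z['E']
px=np.array([[380,155],[407,155],[349,140],[694,142],[351,403],[463,155],[492,155],[453,394],[479,394],[548,155],[577,155],[526,393],[551,393]])/1.5
print((onplane(px[:,0],px[:,1],.063,K,E)[:,:2]*1000).round(1))
# plate bottom far end at z= tcp-.0766
px=np.array([[377,170],[398,170]])/1.5; print((onplane(px[:,0],px[:,1],.1694-.0766,K,E)*1000).round(1))
px=np.array([[371,209],[404,209],[374,556],[400,556]])/1.5; print((onplane(px[:,0],px[:,1],.1694+.0234,K,E)*1000).round(1))
```

```text
[[430.4 281.2]
 [443.2 281.4]
 [415.7 287.7]
 [577.5 290.3]
 [416.6 147.2]
 [469.7 282. ]
 [483.4 282.3]
 [472.9 154.2]
 [487.3 154.5]
 [509.8 282.9]
 [523.5 283.2]
 [513.1 155.7]
 [526.8 156.1]]
[[429.7 276.9  92.8]
 [438.5 277.1  92.8]]
[[430.4 277.2 192.8]
 [438.1 277.3 192.8]
 [432.5 173.4 192.8]
 [440.3 173.6 192.8]]
```

Emit:
jog_arm --deltas '[{"gripper": -1, "dx": 2.8, "dy": 0, "dz": -15, "roll": 0.3}, {"gripper": -1, "dx": 0, "dy": 0, "dz": -10, "roll": 0}, {"gripper": -1, "dx": 0, "dy": 0, "dz": -8, "roll": 0}, {"gripper": -1, "dx": 0, "dy": 0, "dz": -8, "roll": 0}, {"gripper": -1, "dx": 0, "dy": 0, "dz": -10, "roll": 0}, {"gripper": -1, "dx": 0, "dy": 0, "dz": -10, "roll": 0}, {"gripper": -1, "dx": 0, "dy": 0, "dz": 0, "roll": 0}]'

```text
t: 8.3
eef_pos: [0.4381, 0.2176, 0.1082]
eef_rot: [-0.001, 0.697, 0.717, -0.002]
contact_force: [0.4, 0.0, -3.8]
width: 0.0071
```

Emit:
jog_arm --deltas '[{"gripper": -1, "dx": 0, "dy": 0, "dz": -10, "roll": 0}, {"gripper": -1, "dx": 0, "dy": 0, "dz": -8, "roll": 0}, {"gripper": -1, "dx": 0, "dy": 0, "dz": -5, "roll": 0}, {"gripper": -1, "dx": 0, "dy": 0, "dz": 0, "roll": 0}, {"gripper": -0.3, "dx": 0, "dy": 0, "dz": 0, "roll": 0}, {"gripper": -0.3, "dx": 0, "dy": 0, "dz": 0, "roll": 0}, {"gripper": -0.3, "dx": 0, "dy": 0, "dz": 0, "roll": 0}]'

```text
t: 9.0
eef_pos: [0.4403, 0.2184, 0.0885]
eef_rot: [0.001, 0.697, 0.717, 0.001]
contact_force: [1.5, 0.3, 0.3]
width: 0.03
```

Run:
```python
from h import *
print(monitor.get_state()['eef_pos']);snap('wrist','w7');snap('side','side7')
```

```text
[0.44029899 0.21835004 0.08853803]
```

View pics/side7.png

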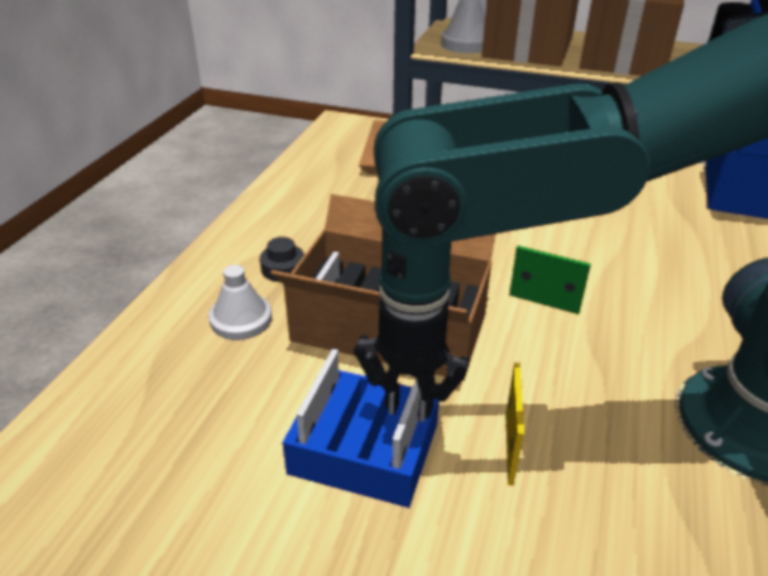

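The plate stands in the slot at (408,430). Now for plate C, the second wide one.

Emit:
jog_arm --deltas '[{"gripper": -0.3, "dx": 0, "dy": 0, "dz": 25, "roll": 0}, {"gripper": -0.3, "dx": 0, "dy": 0, "dz": 45, "roll": 0}, {"gripper": -0.3, "dx": 0, "dy": 0, "dz": 45, "roll": 0}, {"gripper": -0.3, "dx": 8, "dy": -45, "dz": 0, "roll": -0.4}, {"gripper": -0.3, "dx": 8, "dy": -45, "dz": 0, "roll": -0.4}, {"gripper": -0.3, "dx": 8, "dy": -45, "dz": 0, "roll": -0.4}, {"gripper": -0.3, "dx": 8, "dy": -45, "dz": 0, "roll": 0}, {"gripper": -0.3, "dx": 8, "dy": -40, "dz": 0, "roll": 0}, {"gripper": -0.3, "dx": 2, "dy": -17, "dz": 0, "roll": 0}, {"gripper": -0.3, "dx": 0, "dy": 0, "dz": 0, "roll": 0}, {"gripper": -0.3, "dx": 0, "dy": 0, "dz": 0, "roll": 0}]'

```text
t: 10.2
eef_pos: [0.4815, -0.0189, 0.2025]
eef_rot: [-0.0, 0.705, 0.709, 0.0]
contact_force: [0.1, -0.1, -0.7]
width: 0.0301
```

Run:
```python
from h import *
print(monitor.get_state()['eef_pos']);snap('top','top8');plates('top8',.108);racks('top8')
```

```text
[ 0.48146712 -0.01887097  0.20253701]
top8 0.108 pix [415 158  30   8] mean [ 592.1 -296.4] y -323.7 -270.0 yaw deg -4.51
top8 0.108 pix [118 170  65   5] mean [557.  221.6] y 159.9 278.3 yaw deg 2.15
top8 0.108 pix [246 213  27   5] mean [482.   17.1] y -7.3 39.6 yaw deg -0.07
top8 0.108 pix [111 234  68   5] mean [439.3 217.9] y 158.4 277.2 yaw deg 1.6
top8 1 3649 rect ((498.244384765625, 218.62608337402344), (162.0276336669922, 140.08815002441406), 1.6207396984100342) [[415.29998779296875, 286.3999938964844], [419.20001220703125, 146.3000030517578], [581.2000122070312, 150.89999389648438], [577.2000122070312, 290.8999938964844]]
top8 -1 1735 rect ((523.8787231445312, -304.760498046875), (69.53326416015625, 152.4788818359375), 81.61397552490234) [[443.3999938964844, -328.0], [594.2000122070312, -350.29998779296875], [604.4000244140625, -281.5], [453.5, -259.20001220703125]]
```

View pics/top8.png

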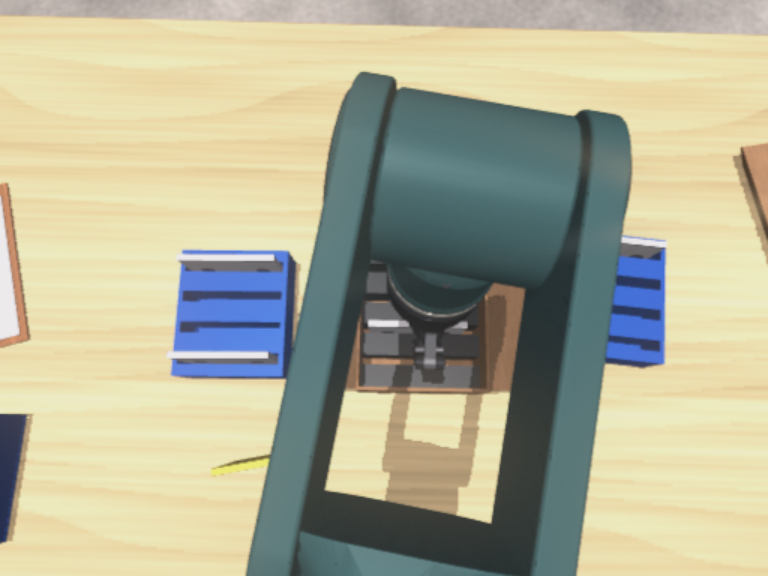

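The first wide plate is in rack A (175–268, 355). The gripper is over plate C, so I'll descend and grip.

Emit:
jog_arm --deltas '[{"gripper": -0.3, "dx": 1.5, "dy": 0, "dz": -40, "roll": 0}, {"gripper": -0.3, "dx": 0, "dy": 0, "dz": -35, "roll": 0}, {"gripper": -0.3, "dx": 0, "dy": 0, "dz": -25, "roll": 0}, {"gripper": -0.3, "dx": 0, "dy": 0, "dz": -14, "roll": 0}, {"gripper": -0.3, "dx": 0, "dy": 0, "dz": -8, "roll": 0}, {"gripper": -0.3, "dx": 0, "dy": 0, "dz": 0, "roll": 0}, {"gripper": -1, "dx": 0, "dy": 0, "dz": 0, "roll": 0}, {"gripper": -1, "dx": 0, "dy": 0, "dz": 0, "roll": 0}, {"gripper": -1, "dx": 0, "dy": 0, "dz": 0, "roll": 0}, {"gripper": -1, "dx": 0, "dy": 0, "dz": 0, "roll": 0}]'

```text
t: 11.25
eef_pos: [0.4841, -0.019, 0.0821]
eef_rot: [0.001, 0.705, 0.709, 0.001]
contact_force: [-1.3, 1.1, 6.0]
width: 0.0068
```

Emit:
jog_arm --deltas '[{"gripper": -1, "dx": 0, "dy": 0, "dz": 10, "roll": 0}, {"gripper": -1, "dx": 0, "dy": 0, "dz": 25, "roll": 0}, {"gripper": -1, "dx": 0, "dy": 0, "dz": 35, "roll": 0}, {"gripper": -1, "dx": 0, "dy": 0, "dz": 40, "roll": 0}, {"gripper": -1, "dx": 0, "dy": 0, "dz": 45, "roll": 0}, {"gripper": -1, "dx": 0, "dy": 0, "dz": 25, "roll": 0}, {"gripper": -1, "dx": 0, "dy": 0, "dz": 0, "roll": 0}]'

```text
t: 11.95
eef_pos: [0.4847, -0.0194, 0.2652]
eef_rot: [0.004, 0.705, 0.709, 0.003]
contact_force: [0.5, 0.4, -2.9]
width: 0.0069
```

Emit:
jog_arm --deltas '[{"gripper": -1, "dx": 0, "dy": 20, "dz": 0, "roll": 0.6}, {"gripper": -1, "dx": -2, "dy": 40, "dz": 0, "roll": 0.6}, {"gripper": -1, "dx": -2, "dy": 45, "dz": 0, "roll": 0}, {"gripper": -1, "dx": 0, "dy": 45, "dz": 0, "roll": 0}, {"gripper": -1, "dx": 0, "dy": 45, "dz": 0, "roll": 0}, {"gripper": -1, "dx": 0, "dy": 27, "dz": -30, "roll": 0}, {"gripper": -1, "dx": 0, "dy": 15, "dz": -40, "roll": 0}, {"gripper": -1, "dx": 0, "dy": 0, "dz": -20, "roll": 0}, {"gripper": -1, "dx": 0, "dy": 0, "dz": 0, "roll": 0}, {"gripper": -1, "dx": 0, "dy": 0, "dz": 0, "roll": 0}]'

```text
t: 12.95
eef_pos: [0.4781, 0.2175, 0.1687]
eef_rot: [-0.001, 0.697, 0.717, -0.002]
contact_force: [0.4, 0.0, -1.8]
width: 0.0071
```

Run:
```python
from h import *
print(monitor.get_state()['eef_pos']);snap('wrist','w9')
```

```text
[0.47810155 0.21754685 0.16866727]
```

View pics/w9.png

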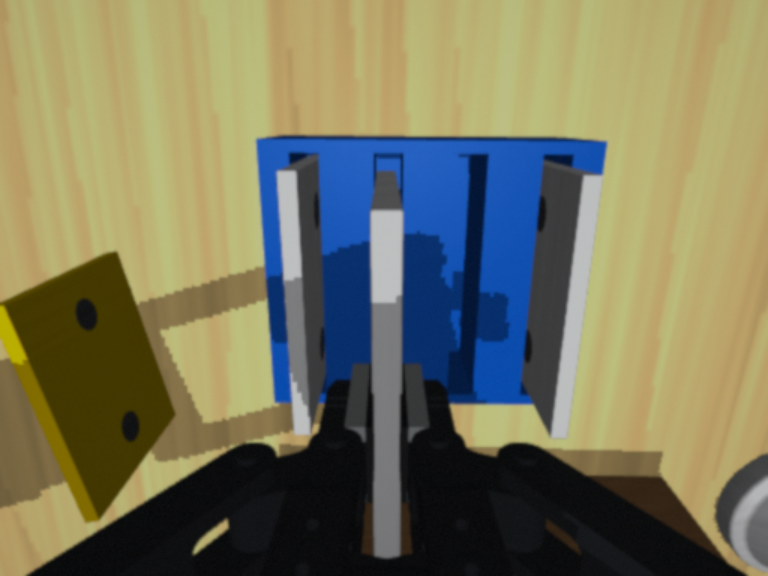

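The plate is centred on slot -20 (slot end 376–403, plate about 387), and the first plate stands square in its own slot. I'll lower it.

Emit:
jog_arm --deltas '[{"gripper": -1, "dx": 0.4, "dy": 0.5, "dz": -18, "roll": 0}, {"gripper": -1, "dx": 0, "dy": 0, "dz": -10, "roll": 0}, {"gripper": -1, "dx": 0, "dy": 0, "dz": -10, "roll": 0}, {"gripper": -1, "dx": 0, "dy": 0, "dz": -10, "roll": 0}, {"gripper": -1, "dx": 0, "dy": 0, "dz": -10, "roll": 0}, {"gripper": -1, "dx": 0, "dy": 0, "dz": -8, "roll": 0}, {"gripper": -1, "dx": 0, "dy": 0, "dz": 0, "roll": 0}]'

```text
t: 13.7
eef_pos: [0.4784, 0.2182, 0.1026]
eef_rot: [-0.001, 0.697, 0.717, -0.001]
contact_force: [-0.3, -1.1, -2.8]
width: 0.0071
```

Emit:
jog_arm --deltas '[{"gripper": -1, "dx": 0, "dy": 0, "dz": -8, "roll": 0}, {"gripper": -1, "dx": 0, "dy": 0, "dz": -6, "roll": 0}, {"gripper": -1, "dx": 0, "dy": 0, "dz": 0, "roll": 0}, {"gripper": -0.3, "dx": 0, "dy": 0, "dz": 0, "roll": 0}, {"gripper": -0.3, "dx": 0, "dy": 0, "dz": 0, "roll": 0}, {"gripper": -0.3, "dx": 0, "dy": 0, "dz": 0, "roll": 0}]'

```text
t: 14.3
eef_pos: [0.48, 0.2188, 0.0914]
eef_rot: [0.001, 0.697, 0.717, 0.001]
contact_force: [-0.1, 0.6, 0.8]
width: 0.0297
```

Run:
```python
from h import *
print(monitor.get_state()['eef_pos']);snap('side','side10')
```

```text
[0.48003824 0.21875898 0.0913918 ]
```

View pics/side10.png

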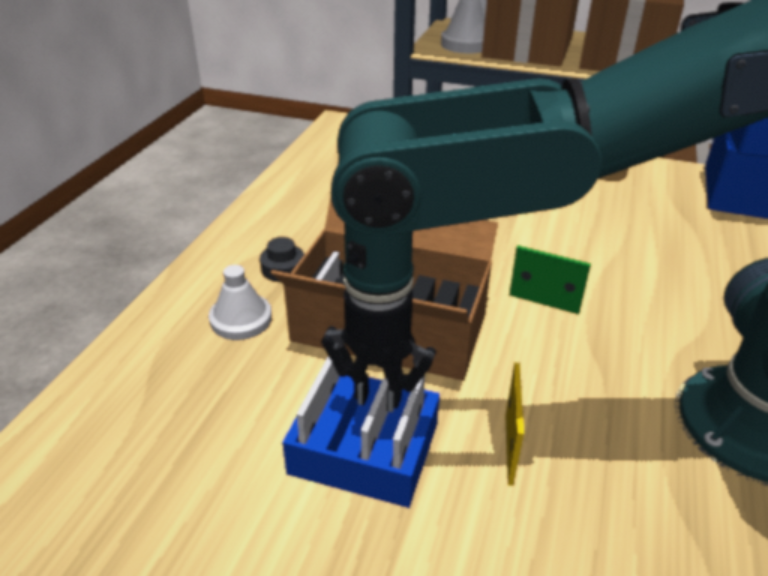

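Both wide plates are seated in rack A (375,420 and 408,425). Next is narrow plate B.

Emit:
jog_arm --deltas '[{"gripper": -0.3, "dx": 0, "dy": 0, "dz": 22, "roll": 0}, {"gripper": -0.3, "dx": 0, "dy": 0, "dz": 45, "roll": 0}, {"gripper": -0.3, "dx": 0, "dy": 0, "dz": 45, "roll": 0}, {"gripper": -0.3, "dx": 8, "dy": -45, "dz": 0, "roll": -0.4}, {"gripper": -0.3, "dx": 8, "dy": -45, "dz": 0, "roll": -0.4}, {"gripper": -0.3, "dx": 8, "dy": -45, "dz": 0, "roll": -0.4}, {"gripper": -0.3, "dx": 8, "dy": -45, "dz": 0, "roll": 0}, {"gripper": -0.3, "dx": 8, "dy": -40, "dz": 0, "roll": 0}, {"gripper": -0.3, "dx": 4, "dy": -23, "dz": 0, "roll": 0}, {"gripper": -0.3, "dx": 0, "dy": 0, "dz": 0, "roll": 0}, {"gripper": -0.3, "dx": 0, "dy": 0, "dz": 0, "roll": 0}]'

```text
t: 15.45
eef_pos: [0.5234, -0.0245, 0.2026]
eef_rot: [-0.0, 0.705, 0.709, 0.0]
contact_force: [0.1, -0.4, -0.6]
width: 0.0298
```

Run:
```python
from h import *
print(monitor.get_state()['eef_pos']);snap('wrist','w11')
```

```text
[ 0.5234042  -0.02450324  0.20259495]
```

View pics/w11.png

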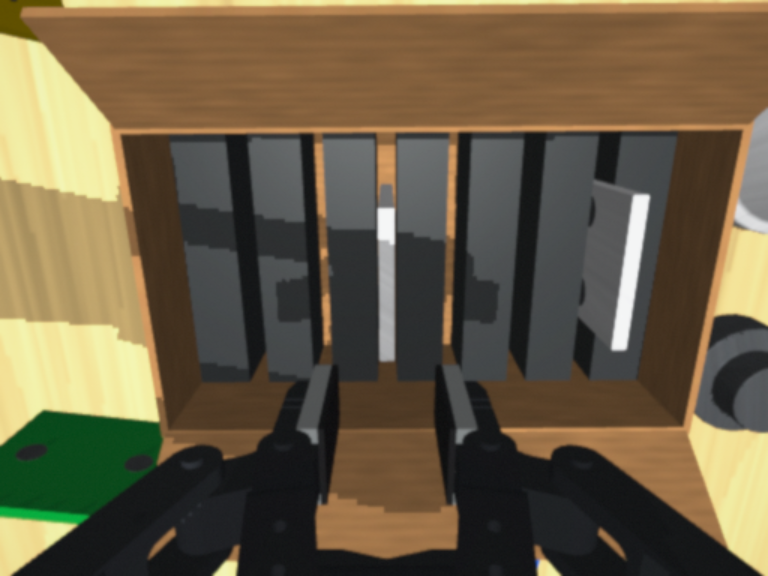

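Plate B is centred in the wrist view (column 386) and only one other plate, at +100, remains. I'll grip and lift it.

Emit:
jog_arm --deltas '[{"gripper": -0.3, "dx": -0.5, "dy": 0, "dz": -40, "roll": 0}, {"gripper": -0.3, "dx": 0, "dy": 0, "dz": -35, "roll": 0}, {"gripper": -0.3, "dx": 0, "dy": 0, "dz": -25, "roll": 0}, {"gripper": -0.3, "dx": 0, "dy": 0, "dz": -14, "roll": 0}, {"gripper": -0.3, "dx": 0, "dy": 0, "dz": -8, "roll": 0}, {"gripper": -0.3, "dx": 0, "dy": 0, "dz": 0, "roll": 0}, {"gripper": -1, "dx": 0, "dy": 0, "dz": 0, "roll": 0}, {"gripper": -1, "dx": 0, "dy": 0, "dz": 0, "roll": 0}, {"gripper": -1, "dx": 0, "dy": 0, "dz": 0, "roll": 0}, {"gripper": -1, "dx": 0, "dy": 0, "dz": 0, "roll": 0}]'

```text
t: 16.5
eef_pos: [0.5241, -0.0246, 0.0822]
eef_rot: [0.001, 0.705, 0.709, 0.001]
contact_force: [-0.3, 0.7, 5.2]
width: 0.0069
```

Emit:
jog_arm --deltas '[{"gripper": -1, "dx": 0, "dy": 0, "dz": 10, "roll": 0}, {"gripper": -1, "dx": 0, "dy": 0, "dz": 25, "roll": 0}, {"gripper": -1, "dx": 0, "dy": 0, "dz": 35, "roll": 0}, {"gripper": -1, "dx": 0, "dy": 0, "dz": 40, "roll": 0}, {"gripper": -1, "dx": 0, "dy": 0, "dz": 45, "roll": 0}, {"gripper": -1, "dx": 0, "dy": 0, "dz": 25, "roll": 0}, {"gripper": -1, "dx": 0, "dy": 0, "dz": 0, "roll": 0}]'

```text
t: 17.2
eef_pos: [0.5246, -0.0249, 0.2655]
eef_rot: [0.004, 0.705, 0.709, 0.003]
contact_force: [0.6, -0.3, -1.3]
width: 0.0071
```

Run:
```python
from h import *
print(monitor.get_state()['eef_pos']);snap('top','top12');racks('top12');plates('top12',.108)
```

```text
[ 0.52460963 -0.0248654   0.26554967]
top12 1 2702 rect ((497.85491943359375, 226.5248565673828), (162.72775268554688, 123.0425796508789), 0.9673222303390503) [[415.5, 286.70001220703125], [417.5, 163.60000610351562], [580.2000122070312, 166.39999389648438], [578.2000122070312, 289.3999938964844]]
top12 -1 174 rect ((582.6795043945312, -192.40020751953125), (11.675675392150879, 104.6468505859375), 78.97753143310547) [[530.2000122070312, -188.10000610351562], [632.9000244140625, -208.10000610351562], [635.2000122070312, -196.6999969482422], [532.4000244140625, -176.6999969482422]]
top12 0.108 pix [118 170  65   5] mean [557.  221.9] y 159.9 278.3 yaw deg 2.11
top12 0.108 pix [114 212  63   6] mean [477.6 221.5] y 164.9 276.7 yaw deg 1.09
top12 0.108 pix [111 234  62   5] mean [438.4 224.9] y 169.0 277.2 yaw deg 1.23
```

View pics/top12.png

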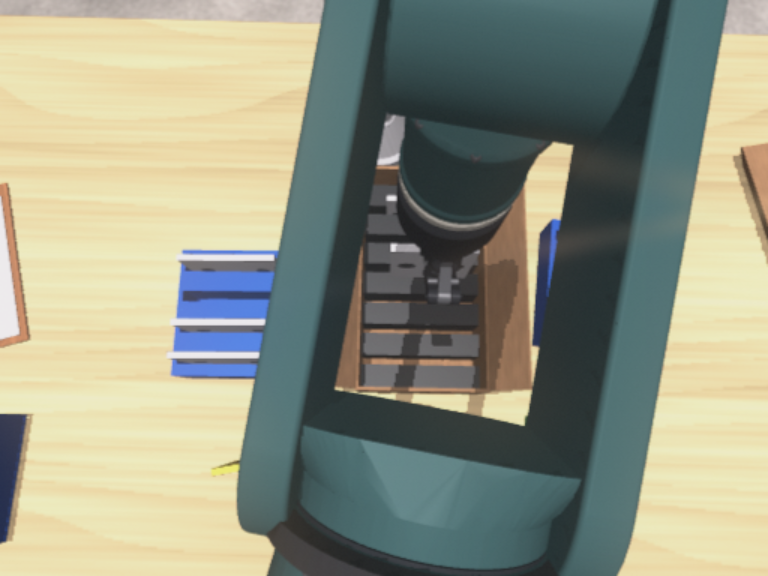

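Rack B's visible edge sits about 10 px higher than at the start, so it has been knocked. I'll hover near it and re-measure with the wrist camera.

Emit:
jog_arm --deltas '[{"gripper": -1, "dx": 0, "dy": -20, "dz": 0, "roll": -0.8}, {"gripper": -1, "dx": 0, "dy": -40, "dz": 0, "roll": -0.8}, {"gripper": -1, "dx": 0, "dy": -45, "dz": 0, "roll": -0.8}, {"gripper": -1, "dx": 0, "dy": -45, "dz": 0, "roll": -0.8}, {"gripper": -1, "dx": 0, "dy": -45, "dz": 0, "roll": -0.8}, {"gripper": -1, "dx": 0, "dy": -40, "dz": 0, "roll": -0.8}, {"gripper": -1, "dx": 0, "dy": -20, "dz": 0, "roll": -0.7}, {"gripper": -1, "dx": 0, "dy": 0, "dz": 0, "roll": 0}, {"gripper": -1, "dx": 0, "dy": 0, "dz": 0, "roll": 0}]'

```text
t: 18.15
eef_pos: [0.5223, -0.2787, 0.2579]
eef_rot: [-0.002, 0.738, 0.675, -0.0]
contact_force: [0.5, 1.1, -1.9]
width: 0.0074
```

Run:
```python
from h import *
print(monitor.get_state()['eef_pos']);snap('wrist','w13');snap('side','side13');racks('w13');plates('w13',.108);racks('side13');snap('top','top13');racks('top13')
```

```text
[ 0.52228877 -0.27865322  0.2579452 ]
w13 -1 14814 rect ((547.4124755859375, -260.2812805175781), (139.08863830566406, 163.314208984375), 84.6581802368164) [[459.6000061035156, -321.8999938964844], [622.2000122070312, -337.1000061035156], [635.2000122070312, -198.60000610351562], [472.6000061035156, -183.39999389648438]]
side13 1 2950 rect ((496.95367431640625, 224.42828369140625), (162.88693237304688, 145.00177001953125), 1.1535435914993286) [[414.1000061035156, 295.29998779296875], [417.0, 150.3000030517578], [579.7999877929688, 153.60000610351562], [576.9000244140625, 298.6000061035156]]
side13 -1 190 rect ((530.8865356445312, -314.91552734375), (137.13619995117188, 30.3220157623291), 1.4471007585525513) [[462.0, -301.5], [462.70001220703125, -331.79998779296875], [599.7999877929688, -328.29998779296875], [599.0, -298.0]]
top13 1 3453 rect ((498.05352783203125, 218.53155517578125), (162.55642700195312, 139.16262817382812), 1.1290546655654907) [[415.3999938964844, 286.5], [418.20001220703125, 147.39999389648438], [580.7000122070312, 150.60000610351562], [577.9000244140625, 289.70001220703125]]
top13 -1 3684 rect ((547.0050048828125, -257.3277282714844), (139.89202880859375, 163.6748046875), 84.64492797851562) [[459.0, -319.29998779296875], [622.0, -334.6000061035156], [635.0, -195.3000030517578], [472.1000061035156, -180.0]]
```

View pics/w13.png

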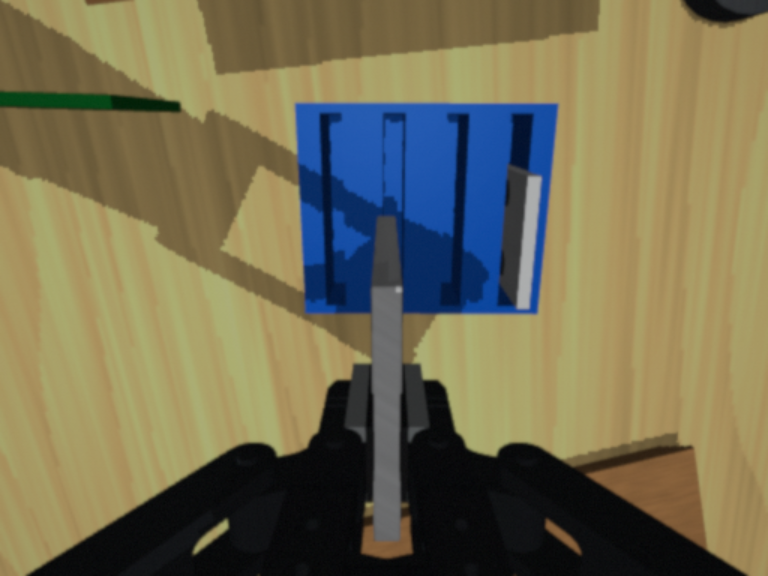

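View pics/side13.png

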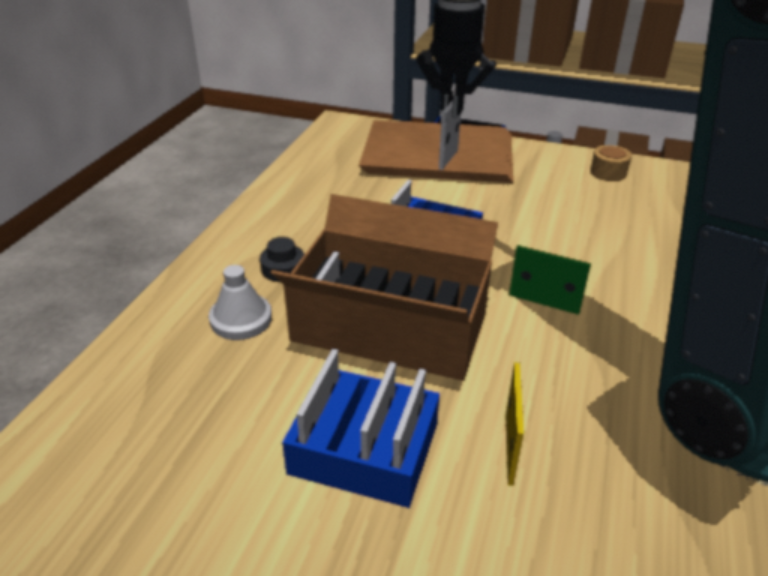

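Rack B is now at about (547,-259) mm, yaw -5.3°, as seen by both the top and wrist cameras. I'll move over its slot at -20 and check.

Emit:
jog_arm --deltas '[{"gripper": -1, "dx": 5, "dy": 21, "dz": -30, "roll": -0.2}, {"gripper": -1, "dx": 0, "dy": 0, "dz": -35, "roll": 0}, {"gripper": -1, "dx": 0, "dy": 0, "dz": -23, "roll": 0}, {"gripper": -1, "dx": 0, "dy": 0, "dz": 0, "roll": 0}, {"gripper": -1, "dx": 0, "dy": 0, "dz": 0, "roll": 0}]'

```text
t: 18.8
eef_pos: [0.5281, -0.2575, 0.1729]
eef_rot: [0.0, 0.739, 0.674, 0.0]
contact_force: [0.3, -0.4, -0.7]
width: 0.0071
```

Run:
```python
from h import *
print(monitor.get_state()['eef_pos']);snap('wrist','w14');racks('w14')
```

```text
[ 0.52811326 -0.25754007  0.17286281]
w14 -1 22459 rect ((547.5231323242188, -259.67626953125), (139.56546020507812, 163.75009155273438), 84.7066421508789) [[459.6000061035156, -321.6000061035156], [622.5999755859375, -336.70001220703125], [635.5, -197.6999969482422], [472.3999938964844, -182.60000610351562]]
```

View pics/w14.png

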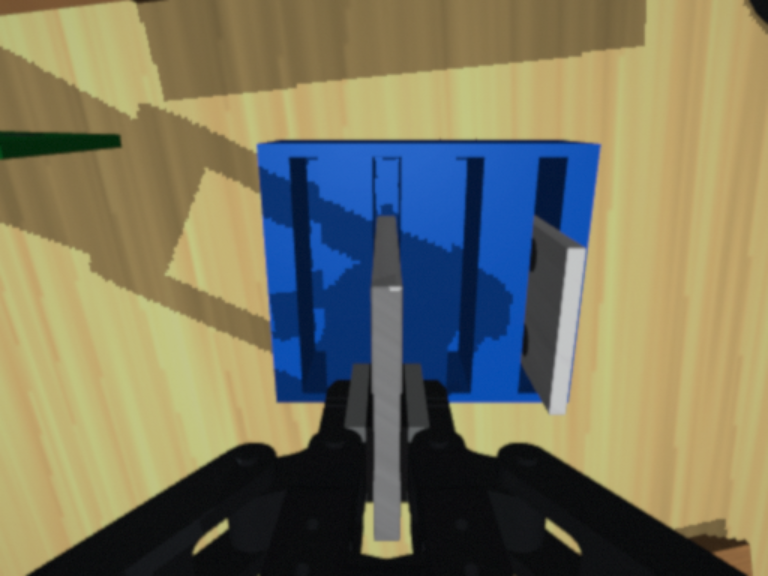

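The slot end (373–401) is centred on the plate (387), so I'll lower it.

Emit:
jog_arm --deltas '[{"gripper": -1, "dx": 0, "dy": 0, "dz": -20, "roll": 0}, {"gripper": -1, "dx": 0, "dy": 0, "dz": -12, "roll": 0}, {"gripper": -1, "dx": 0, "dy": 0, "dz": -10, "roll": 0}, {"gripper": -1, "dx": 0, "dy": 0, "dz": -10, "roll": 0}, {"gripper": -1, "dx": 0, "dy": 0, "dz": -10, "roll": 0}, {"gripper": -1, "dx": 0, "dy": 0, "dz": -8, "roll": 0}, {"gripper": -1, "dx": 0, "dy": 0, "dz": 0, "roll": 0}]'

```text
t: 19.55
eef_pos: [0.527, -0.258, 0.1005]
eef_rot: [-0.002, 0.739, 0.673, -0.0]
contact_force: [0.7, 0.7, -2.0]
width: 0.0074
```

Emit:
jog_arm --deltas '[{"gripper": -1, "dx": 0, "dy": 0, "dz": -8, "roll": 0}, {"gripper": -1, "dx": 0, "dy": 0, "dz": -6, "roll": 0}, {"gripper": -1, "dx": 0, "dy": 0, "dz": -2, "roll": 0}, {"gripper": -1, "dx": 0, "dy": 0, "dz": 0, "roll": 0}, {"gripper": -0.3, "dx": 0, "dy": 0, "dz": 0, "roll": 0}, {"gripper": -0.3, "dx": 0, "dy": 0, "dz": 0, "roll": 0}, {"gripper": -0.3, "dx": 0, "dy": 0, "dz": 0, "roll": 0}]'

```text
t: 20.25
eef_pos: [0.5281, -0.2587, 0.0869]
eef_rot: [0.001, 0.739, 0.673, 0.0]
contact_force: [0.7, -0.3, -0.8]
width: 0.0299
```

Emit:
jog_arm --deltas '[{"gripper": -0.3, "dx": 0, "dy": 0, "dz": 26, "roll": 0}, {"gripper": -0.3, "dx": 0, "dy": 0, "dz": 45, "roll": 0}, {"gripper": -0.3, "dx": 0, "dy": 0, "dz": 45, "roll": 0}, {"gripper": -0.3, "dx": 20, "dy": 42, "dz": 0, "roll": 1}, {"gripper": -0.3, "dx": 20, "dy": 42, "dz": 0, "roll": 1}, {"gripper": -0.3, "dx": 20, "dy": 42, "dz": 0, "roll": 1}, {"gripper": -0.3, "dx": 20, "dy": 42, "dz": 0, "roll": 1}, {"gripper": -0.3, "dx": 20, "dy": 42, "dz": 0, "roll": 1}, {"gripper": -0.3, "dx": 14, "dy": 32, "dz": 0, "roll": 0.7}, {"gripper": -0.3, "dx": 0, "dy": 0, "dz": 0, "roll": 0}, {"gripper": -0.3, "dx": 0, "dy": 0, "dz": 0, "roll": 0}]'

```text
t: 21.35
eef_pos: [0.642, -0.0158, 0.2023]
eef_rot: [0.0, 0.704, 0.71, -0.0]
contact_force: [-0.6, -1.4, 0.8]
width: 0.03
```

Run:
```python
from h import *
print(monitor.get_state()['eef_pos']);snap('wrist','w15')
```

```text
[ 0.64197181 -0.01584863  0.20226392]
```

View pics/w15.png

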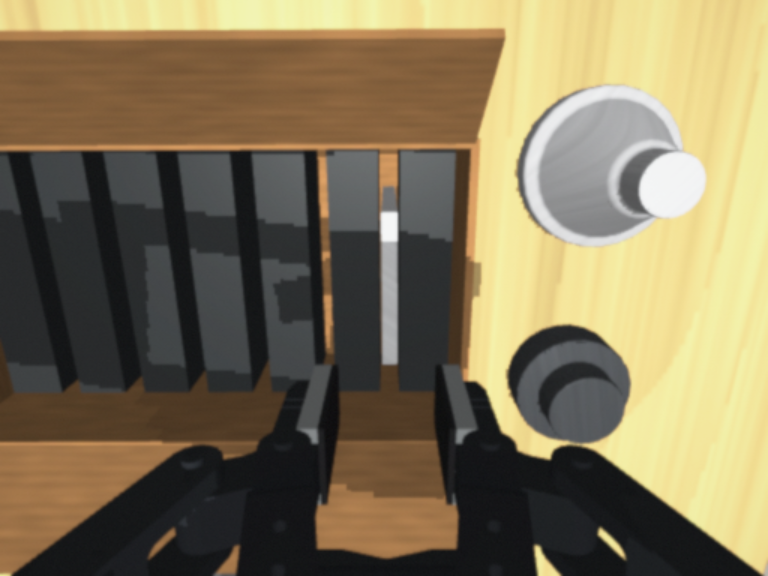

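Plate A is at column 389, about 1 mm to the +x side, and every other slot is empty. I'll grip and lift it.

Emit:
jog_arm --deltas '[{"gripper": -0.3, "dx": 0.8, "dy": -0.5, "dz": -40, "roll": 0}, {"gripper": -0.3, "dx": 0, "dy": 0, "dz": -35, "roll": 0}, {"gripper": -0.3, "dx": 0, "dy": 0, "dz": -25, "roll": 0}, {"gripper": -0.3, "dx": 0, "dy": 0, "dz": -14, "roll": 0}, {"gripper": -0.3, "dx": 0, "dy": 0, "dz": -8, "roll": 0}, {"gripper": -0.3, "dx": 0, "dy": 0, "dz": 0, "roll": 0}, {"gripper": -1, "dx": 0, "dy": 0, "dz": 0, "roll": 0}, {"gripper": -1, "dx": 0, "dy": 0, "dz": 0, "roll": 0}, {"gripper": -1, "dx": 0, "dy": 0, "dz": 0, "roll": 0}, {"gripper": -1, "dx": 0, "dy": 0, "dz": 0, "roll": 0}]'

```text
t: 22.4
eef_pos: [0.6439, -0.0172, 0.0826]
eef_rot: [0.002, 0.705, 0.709, 0.001]
contact_force: [0.2, 0.4, 5.3]
width: 0.0072
```

Emit:
jog_arm --deltas '[{"gripper": -1, "dx": 0, "dy": 0, "dz": 10, "roll": 0}, {"gripper": -1, "dx": 0, "dy": 0, "dz": 25, "roll": 0}, {"gripper": -1, "dx": 0, "dy": 0, "dz": 35, "roll": 0}, {"gripper": -1, "dx": 0, "dy": 0, "dz": 40, "roll": 0}, {"gripper": -1, "dx": 0, "dy": 0, "dz": 45, "roll": 0}, {"gripper": -1, "dx": 0, "dy": 0, "dz": 25, "roll": 0}, {"gripper": -1, "dx": 0, "dy": 0, "dz": 0, "roll": 0}]'

```text
t: 23.1
eef_pos: [0.6443, -0.0169, 0.2667]
eef_rot: [0.004, 0.705, 0.709, 0.003]
contact_force: [0.3, -0.5, 0.3]
width: 0.0068
```

Emit:
jog_arm --deltas '[{"gripper": -1, "dx": -10, "dy": -17, "dz": 0, "roll": -0.7}, {"gripper": -1, "dx": -20, "dy": -30, "dz": 0, "roll": -0.7}, {"gripper": -1, "dx": -25, "dy": -36, "dz": 0, "roll": -0.8}, {"gripper": -1, "dx": -25, "dy": -36, "dz": 0, "roll": -0.8}, {"gripper": -1, "dx": -25, "dy": -36, "dz": 0, "roll": -0.7}, {"gripper": -1, "dx": -25, "dy": -36, "dz": 0, "roll": -0.7}, {"gripper": -1, "dx": -16, "dy": -30, "dz": -25, "roll": -0.7}, {"gripper": -1, "dx": -9, "dy": -16, "dz": -40, "roll": -0.7}, {"gripper": -1, "dx": 0, "dy": 0, "dz": -25, "roll": 0}, {"gripper": -1, "dx": 0, "dy": 0, "dz": 0, "roll": 0}, {"gripper": -1, "dx": 0, "dy": 0, "dz": 0, "roll": 0}]'

```text
t: 24.2
eef_pos: [0.4863, -0.2536, 0.1685]
eef_rot: [-0.002, 0.74, 0.673, -0.001]
contact_force: [0.3, -0.7, -0.3]
width: 0.0069
```

Run:
```python
from h import *
print(monitor.get_state()['eef_pos']);snap('wrist','w16');racks('w16')
```

```text
[ 0.48631718 -0.25358711  0.16854447]
w16 -1 22365 rect ((547.714111328125, -259.6953430175781), (139.65721130371094, 163.41998291015625), 84.63865661621094) [[459.79998779296875, -321.6000061035156], [622.5, -336.8999938964844], [635.5999755859375, -197.8000030517578], [472.8999938964844, -182.5]]
```

View pics/w16.png

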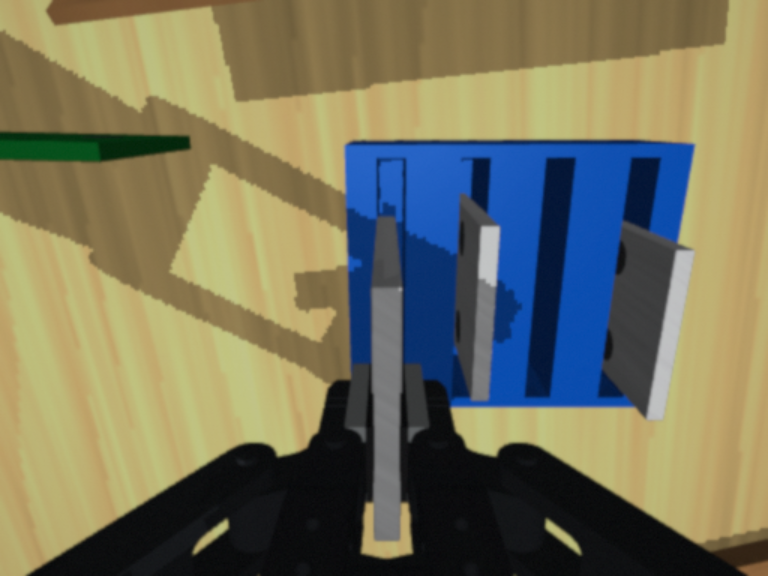

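The slot (377–406) is about 2 mm to the +x side of the plate, and plate B stands well in slot -20. I'll correct the offset and lower.

Emit:
jog_arm --deltas '[{"gripper": -1, "dx": 1.8, "dy": 0, "dz": -15, "roll": 0}, {"gripper": -1, "dx": 0, "dy": 0, "dz": -10, "roll": 0}, {"gripper": -1, "dx": 0, "dy": 0, "dz": -10, "roll": 0}, {"gripper": -1, "dx": 0, "dy": 0, "dz": -10, "roll": 0}, {"gripper": -1, "dx": 0, "dy": 0, "dz": -10, "roll": 0}, {"gripper": -1, "dx": 0, "dy": 0, "dz": -10, "roll": 0}, {"gripper": -1, "dx": 0, "dy": 0, "dz": 0, "roll": 0}]'

```text
t: 24.95
eef_pos: [0.4883, -0.2533, 0.103]
eef_rot: [-0.002, 0.74, 0.673, -0.0]
contact_force: [0.0, -0.6, -1.6]
width: 0.0071
```

Emit:
jog_arm --deltas '[{"gripper": -1, "dx": 0, "dy": 0, "dz": -8, "roll": 0}, {"gripper": -1, "dx": 0, "dy": 0, "dz": -6, "roll": 0}, {"gripper": -1, "dx": 0, "dy": 0, "dz": -2, "roll": 0}, {"gripper": -1, "dx": 0, "dy": 0, "dz": 0, "roll": 0}, {"gripper": -0.3, "dx": 0, "dy": 0, "dz": 0, "roll": 0}, {"gripper": -0.3, "dx": 0, "dy": 0, "dz": 0, "roll": 0}, {"gripper": -0.3, "dx": 0, "dy": 0, "dz": 0, "roll": 0}]'

```text
t: 25.65
eef_pos: [0.4899, -0.2542, 0.0901]
eef_rot: [0.001, 0.74, 0.673, 0.0]
contact_force: [-0.7, 0.2, 0.2]
width: 0.0297
```

Emit:
jog_arm --deltas '[{"gripper": -0.3, "dx": 0, "dy": 0, "dz": 25, "roll": 0}, {"gripper": -0.3, "dx": 0, "dy": 0, "dz": 45, "roll": 0}, {"gripper": -0.3, "dx": 0, "dy": 0, "dz": 45, "roll": 0}, {"gripper": -1, "dx": 0, "dy": 0, "dz": 40, "roll": 1}, {"gripper": -1, "dx": 25, "dy": 39, "dz": 0, "roll": 2.5}, {"gripper": -1, "dx": 25, "dy": 39, "dz": 0, "roll": 2.2}, {"gripper": -1, "dx": 0, "dy": 0, "dz": 0, "roll": 0}, {"gripper": -1, "dx": 0, "dy": 0, "dz": 0, "roll": 0}]'

```text
t: 26.45
eef_pos: [0.5398, -0.1752, 0.2445]
eef_rot: [0.0, 0.705, 0.709, -0.0]
contact_force: [-0.3, 0.2, 0.4]
width: 0.0003
```

Run:
```python
from h import *
print(monitor.get_state()['eef_pos']);snap('wrist','w17');snap('top','top17');racks('top17');plates('top17',.108);snap('side','side17')
```

```text
[ 0.5397754  -0.17523993  0.24447714]
top17 1 3395 rect ((498.0679931640625, 218.6726837158203), (162.52207946777344, 138.8808135986328), 1.1289644241333008) [[415.5, 286.5], [418.20001220703125, 147.60000610351562], [580.7000122070312, 150.8000030517578], [577.9000244140625, 289.70001220703125]]
top17 -1 915 rect ((551.309814453125, -212.9202117919922), (50.206016540527344, 163.47702026367188), 84.4162826538086) [[467.5, -230.0], [630.2000122070312, -245.89999389648438], [635.0999755859375, -195.89999389648438], [472.3999938964844, -180.0]]
top17 0.108 pix [118 170  66   5] mean [557.1 221. ] y 158.2 278.3 yaw deg 2.08
top17 0.108 pix [114 212  67   6] mean [478.5 218.7] y 157.7 276.9 yaw deg 1.18
top17 0.108 pix [111 234  68   6] mean [438.5 218.9] y 158.4 277.2 yaw deg 1.31
```

View pics/w17.png

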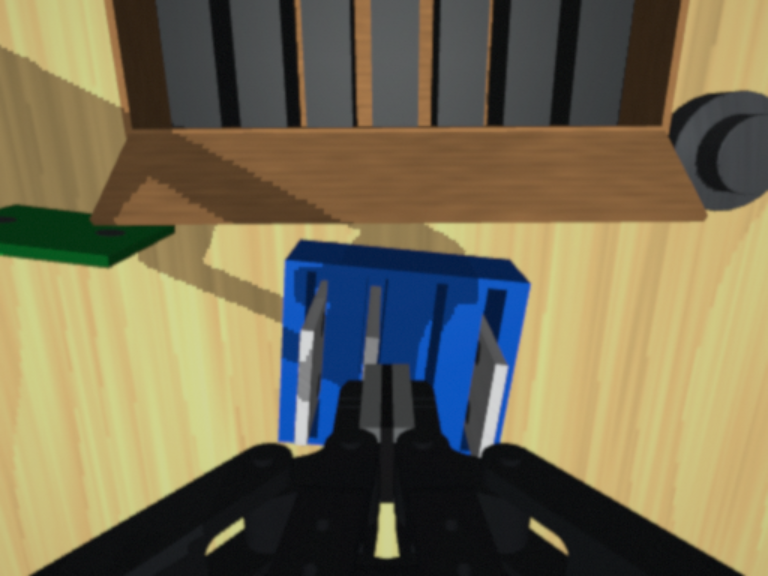

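View pics/side17.png

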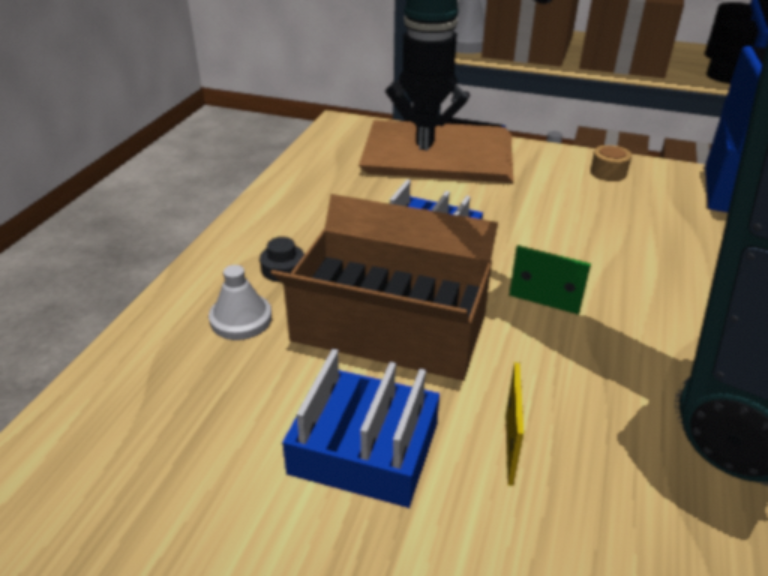

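The carton is empty and all four plates stand in the racks. The right flap's edge runs along row 222 in the wrist view, with the gripper outside it. I'll descend and sweep the flap inward.

Emit:
jog_arm --deltas '[{"gripper": -1, "dx": 0, "dy": 0, "dz": -40, "roll": 0}, {"gripper": -1, "dx": 0, "dy": 0, "dz": -40, "roll": 0}, {"gripper": -1, "dx": 0, "dy": 0, "dz": -24, "roll": 0}, {"gripper": -1, "dx": 0, "dy": 15, "dz": 0, "roll": 0}, {"gripper": -1, "dx": 0, "dy": 15, "dz": 0, "roll": 0}, {"gripper": -1, "dx": 0, "dy": 12, "dz": 0, "roll": 0}, {"gripper": -1, "dx": 0, "dy": 12, "dz": 0, "roll": 0}, {"gripper": -1, "dx": 0, "dy": 12, "dz": 0, "roll": 0}, {"gripper": -1, "dx": 0, "dy": 12, "dz": 0, "roll": 0}, {"gripper": -1, "dx": 0, "dy": 10, "dz": 0, "roll": 0}, {"gripper": -1, "dx": 0, "dy": 8, "dz": 0, "roll": 0}]'

```text
t: 27.7
eef_pos: [0.5394, -0.0788, 0.1403]
eef_rot: [-0.0, 0.705, 0.709, 0.0]
contact_force: [0.8, -0.7, -0.1]
width: -0.0003
```

Run:
```python
from h import *
print(monitor.get_state()['eef_pos'],monitor.get_state()['contact_force']);snap('side','side18')
```

```text
[ 0.53935835 -0.0788193   0.14030977] [ 0.80046356 -0.67638875 -0.118549  ]
```

View pics/side18.png

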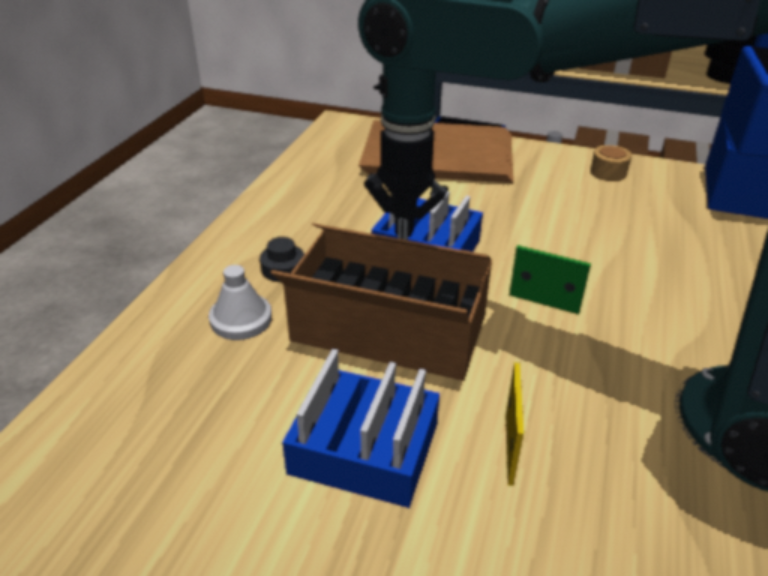

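The right flap has folded inward to about 40–45°. I'll press it down along its arc.

Emit:
jog_arm --deltas '[{"gripper": -1, "dx": 0, "dy": 5, "dz": -3, "roll": 0}, {"gripper": -1, "dx": 0, "dy": 4, "dz": -4, "roll": 0}, {"gripper": -1, "dx": 0, "dy": 3, "dz": -5, "roll": 0}, {"gripper": -1, "dx": 0, "dy": 2, "dz": -5, "roll": 0}, {"gripper": -1, "dx": 0, "dy": 0, "dz": -4, "roll": 0}, {"gripper": -1, "dx": 0, "dy": 0, "dz": -3, "roll": 0}, {"gripper": -1, "dx": 0, "dy": 0, "dz": 0, "roll": 0}]'

```text
t: 28.45
eef_pos: [0.5394, -0.066, 0.1163]
eef_rot: [-0.0, 0.705, 0.709, 0.0]
contact_force: [-0.2, -0.1, 0.5]
width: -0.0003
```

Run:
```python
from h import *
print(monitor.get_state()['eef_pos'],monitor.get_state()['contact_force']);snap('side','side19')
```

```text
[ 0.53944323 -0.06601102  0.11628173] [-0.24191079 -0.09414356  0.49450319]
```

View pics/side19.png

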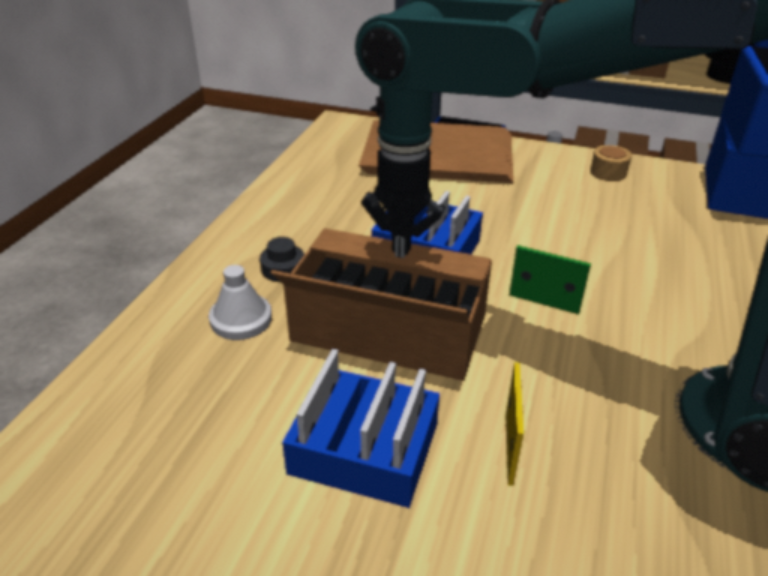

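It's almost flat, so I'll press a little more until there's contact force.

Emit:
jog_arm --deltas '[{"gripper": -1, "dx": 0, "dy": 0, "dz": -1.5, "roll": 0}, {"gripper": -1, "dx": 0, "dy": 0, "dz": -1.5, "roll": 0}, {"gripper": -1, "dx": 0, "dy": 0, "dz": 0, "roll": 0}]'

```text
t: 28.8
eef_pos: [0.5395, -0.0661, 0.116]
eef_rot: [0.001, 0.705, 0.709, 0.0]
contact_force: [-4.5, 1.4, 10.4]
width: 0.0003
```

There's 10 N at the stop, so the right flap is flat. Now the left flap, from outside.

Emit:
jog_arm --deltas '[{"gripper": -1, "dx": 0, "dy": 0, "dz": 30, "roll": 0}, {"gripper": -1, "dx": 0, "dy": 0, "dz": 45, "roll": 0}, {"gripper": -1, "dx": 0, "dy": 0, "dz": 45, "roll": 0}, {"gripper": -1, "dx": 0, "dy": 45, "dz": 0, "roll": 0}, {"gripper": -1, "dx": 0, "dy": 45, "dz": 0, "roll": 0}, {"gripper": -1, "dx": 0, "dy": 45, "dz": 0, "roll": 0}, {"gripper": -1, "dx": 0, "dy": 45, "dz": 0, "roll": 0}, {"gripper": -1, "dx": 0, "dy": 12, "dz": 0, "roll": 0}, {"gripper": -1, "dx": 0, "dy": 0, "dz": 0, "roll": 0}, {"gripper": -1, "dx": 0, "dy": 0, "dz": 0, "roll": 0}]'

```text
t: 29.8
eef_pos: [0.5395, 0.1252, 0.2331]
eef_rot: [0.0, 0.706, 0.709, -0.001]
contact_force: [-0.4, -0.7, -0.3]
width: -0.0002
```

Run:
```python
from h import *
print(monitor.get_state()['eef_pos']);snap('side','side20');snap('top','top20')
z=np.load('pics/top20.npz');W=cloud(z['d'],z['K'],z['E'])
for r in (150,200): print([tuple((W[r,c]*1000).round()) for c in range(212,260,4)])
```

```text
[0.53949704 0.12515706 0.23307498]
[(np.float64(638.0), np.float64(122.0), np.float64(1.0)), (np.float64(639.0), np.float64(114.0), np.float64(-1.0)), (np.float64(587.0), np.float64(86.0), np.float64(157.0)), (np.float64(590.0), np.float64(81.0), np.float64(148.0)), (np.float64(592.0), np.float64(74.0), np.float64(141.0)), (np.float64(596.0), np.float64(68.0), np.float64(132.0)), (np.float64(599.0), np.float64(61.0), np.float64(122.0)), (np.float64(602.0), np.float64(55.0), np.float64(113.0)), (np.float64(621.0), np.float64(50.0), np.float64(58.0)), (np.float64(621.0), np.float64(42.0), np.float64(59.0)), (np.float64(621.0), np.float64(34.0), np.float64(59.0)), (np.float64(621.0), np.float64(26.0), np.float64(59.0))]
[(np.float64(528.0), np.float64(117.0), np.float64(-3.0)), (np.float64(498.0), np.float64(88.0), np.float64(159.0)), (np.float64(500.0), np.float64(82.0), np.float64(153.0)), (np.float64(501.0), np.float64(76.0), np.float64(147.0)), (np.float64(503.0), np.float64(71.0), np.float64(136.0)), (np.float64(505.0), np.float64(64.0), np.float64(126.0)), (np.float64(507.0), np.float64(58.0), np.float64(117.0)), (np.float64(509.0), np.float64(51.0), np.float64(109.0)), (np.float64(529.0), np.float64(49.0), np.float64(6.0)), (np.float64(529.0), np.float64(40.0), np.float64(7.0)), (np.float64(529.0), np.float64(32.0), np.float64(9.0)), (np.float64(529.0), np.float64(23.0), np.float64(8.0))]
```

View pics/side20.png

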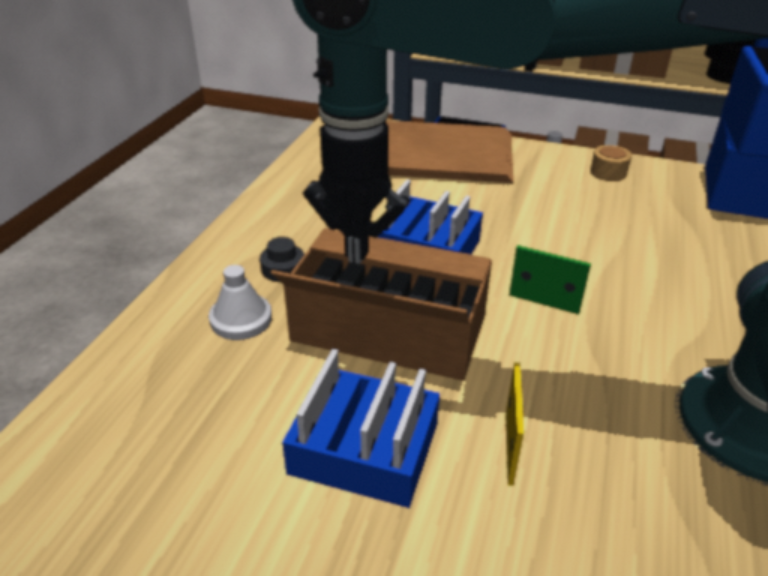

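The right flap is flat, and the left flap's outer edge is at y≈88 mm with the tool at 125 mm. I'll sweep it in the same way.

Emit:
jog_arm --deltas '[{"gripper": -1, "dx": 0, "dy": 0, "dz": -40, "roll": 0}, {"gripper": -1, "dx": 0, "dy": 0, "dz": -35, "roll": 0}, {"gripper": -1, "dx": 0, "dy": 0, "dz": -18, "roll": 0}, {"gripper": -1, "dx": 0, "dy": -15, "dz": 0, "roll": 0}, {"gripper": -1, "dx": 0, "dy": -15, "dz": 0, "roll": 0}, {"gripper": -1, "dx": 0, "dy": -12, "dz": 0, "roll": 0}, {"gripper": -1, "dx": 0, "dy": -12, "dz": 0, "roll": 0}, {"gripper": -1, "dx": 0, "dy": -12, "dz": 0, "roll": 0}, {"gripper": -1, "dx": 0, "dy": -12, "dz": 0, "roll": 0}, {"gripper": -1, "dx": 0, "dy": -10, "dz": 0, "roll": 0}, {"gripper": -1, "dx": 0, "dy": -6, "dz": 0, "roll": 0}]'

```text
t: 31.0
eef_pos: [0.5394, 0.0309, 0.1403]
eef_rot: [0.0, 0.706, 0.709, -0.0]
contact_force: [0.5, 1.6, -0.0]
width: -0.0
```

Run:
```python
from h import *
print(monitor.get_state()['eef_pos'],monitor.get_state()['contact_force']);snap('side','side21')
```

```text
[0.53937546 0.03092552 0.1403082 ] [ 0.49222636  1.58925411 -0.04487275]
```

View pics/side21.png

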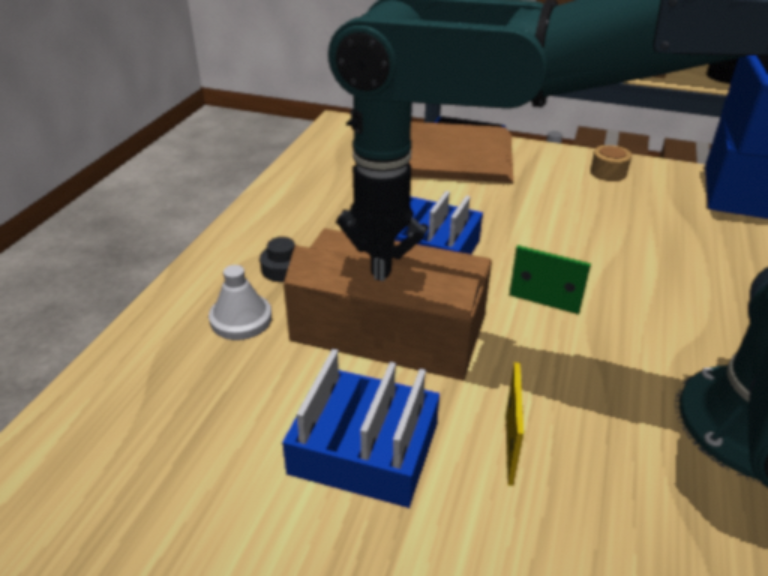

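The left flap is tilted inward, so I'll press it down.

Emit:
jog_arm --deltas '[{"gripper": -1, "dx": 0, "dy": -5, "dz": -3, "roll": 0}, {"gripper": -1, "dx": 0, "dy": -4, "dz": -4, "roll": 0}, {"gripper": -1, "dx": 0, "dy": -3, "dz": -5, "roll": 0}, {"gripper": -1, "dx": 0, "dy": -2, "dz": -5, "roll": 0}, {"gripper": -1, "dx": 0, "dy": 0, "dz": -4, "roll": 0}, {"gripper": -1, "dx": 0, "dy": 0, "dz": -3, "roll": 0}, {"gripper": -1, "dx": 0, "dy": 0, "dz": -1.5, "roll": 0}, {"gripper": -1, "dx": 0, "dy": 0, "dz": -1.5, "roll": 0}, {"gripper": -1, "dx": 0, "dy": 0, "dz": 0, "roll": 0}]'

```text
t: 31.95
eef_pos: [0.5393, 0.0178, 0.116]
eef_rot: [0.001, 0.705, 0.709, -0.0]
contact_force: [-5.4, -0.6, 10.3]
width: -0.0001
```

Emit:
jog_arm --deltas '[{"gripper": -1, "dx": 0, "dy": 0, "dz": 30, "roll": 0}, {"gripper": -1, "dx": 0, "dy": 0, "dz": 45, "roll": 0}, {"gripper": -1, "dx": 0, "dy": 0, "dz": 45, "roll": 0}, {"gripper": -1, "dx": -20, "dy": -30, "dz": 20, "roll": -4}, {"gripper": -1, "dx": -25, "dy": -42, "dz": 0, "roll": -5}, {"gripper": -1, "dx": -25, "dy": -42, "dz": 0, "roll": -5}, {"gripper": -1, "dx": -25, "dy": -42, "dz": 0, "roll": -5}, {"gripper": -1, "dx": -25, "dy": -42, "dz": 0, "roll": -5}, {"gripper": -1, "dx": -25, "dy": -42, "dz": 0, "roll": -5}, {"gripper": -1, "dx": -25, "dy": -42, "dz": 0, "roll": -5}, {"gripper": -1, "dx": -25, "dy": -42, "dz": 0, "roll": -5}, {"gripper": -1, "dx": -25, "dy": -42, "dz": 0, "roll": -5}]'

```text
t: 33.15
eef_pos: [0.3182, -0.3493, 0.2533]
eef_rot: [0.0, 0.92, 0.391, 0.0]
contact_force: [-0.1, -0.4, -0.7]
width: 0.0003
```

Emit:
jog_arm --deltas '[{"gripper": -1, "dx": -25, "dy": -42, "dz": 0, "roll": -5}, {"gripper": -1, "dx": -25, "dy": -42, "dz": 0, "roll": -5}, {"gripper": -1, "dx": -20, "dy": -42, "dz": 0, "roll": -5}, {"gripper": -1, "dx": 0, "dy": 0, "dz": 0, "roll": 0}, {"gripper": -1, "dx": 0, "dy": 0, "dz": 0, "roll": 0}]'

```text
t: 33.65
eef_pos: [0.2489, -0.4743, 0.2524]
eef_rot: [-0.001, 0.963, 0.269, 0.0]
contact_force: [-0.0, -0.1, -0.7]
width: -0.0
```

Run:
```python
from h import *
print(monitor.get_state()['eef_pos']);snap('side','side22');snap('top','top22')
racks('top22');plates('top22',.108)
z=np.load('pics/top22.npz');W=cloud(z['d'],z['K'],z['E'])
m=(abs(W[...,0]-.5435)<.12)&(abs(W[...,1]+.024)<.07)
for a,b in((-.095,-.06),(-.06,-.045),(-.02,-.03),(-.005,.012),(.012,.05)):
    s=m&(W[...,1]>min(a,b))&(W[...,1]<max(a,b)); print(a,b,np.nanpercentile(W[s][:,2],[5,50,95]).round(4))
h=cv2.cvtColor(z['p'],cv2.COLOR_RGB2HSV)
for s in (1,-1):
    q=(h[...,1]<70)&(h[...,2]>110)&(W[...,2]>.09)&(W[...,2]<.13)&(W[...,1]*s>.12)
    n,l,st,c=cv2.connectedComponentsWithStats(q.astype(np.uint8))
    for i in range(1,n):
        if st[i,4]>40: print(s,np.nanmedian(W[l==i],axis=0).round(4))
```

```text
[ 0.24890533 -0.47428834  0.25237822]
top22 1 3443 rect ((498.05078125, 218.67239379882812), (162.55642700195312, 138.88088989257812), 1.1290546655654907) [[415.3999938964844, 286.5], [418.20001220703125, 147.60000610351562], [580.7000122070312, 150.8000030517578], [577.9000244140625, 289.70001220703125]]
top22 -1 3125 rect ((547.2559814453125, -257.673828125), (139.3448486328125, 163.16236877441406), 84.68858337402344) [[459.6000061035156, -319.5], [622.0, -334.6000061035156], [634.9000244140625, -195.89999389648438], [472.5, -180.6999969482422]]
top22 0.108 pix [395 150  44  10] mean [ 605.7 -274.1] y -313.4 -233.7 yaw deg -5.47
top22 0.108 pix [118 170  65   5] mean [557.7 219.2] y 159.9 278.3 yaw deg 1.69
top22 0.108 pix [388 191  44   9] mean [ 527.4 -256.2] y -294.9 -217.1 yaw deg -5.42
top22 0.108 pix [114 212  67   5] mean [478.6 219.2] y 157.9 276.9 yaw deg 1.3
top22 0.108 pix [386 212  46   9] mean [ 488.9 -252.2] y -292.2 -211.8 yaw deg -5.55
top22 0.108 pix [111 234  68   5] mean [438.6 219.3] y 158.4 277.2 yaw deg 1.31
-0.095 -0.06 [0.1134 0.1152 0.1169]
-0.06 -0.045 [0.057 0.115 0.117]
-0.02 -0.03 [0.0038 0.0584 0.0607]
-0.005 0.012 [0.1134 0.1152 0.117 ]
0.012 0.05 [0.1133 0.1152 0.117 ]
1 [0.5579 0.2195 0.1071]
1 [0.4787 0.2198 0.1072]
1 [0.4386 0.2203 0.1071]
-1 [ 0.606  -0.2745  0.107 ]
-1 [ 0.5277 -0.2571  0.107 ]
-1 [ 0.4892 -0.2534  0.107 ]
```

View pics/top22.png

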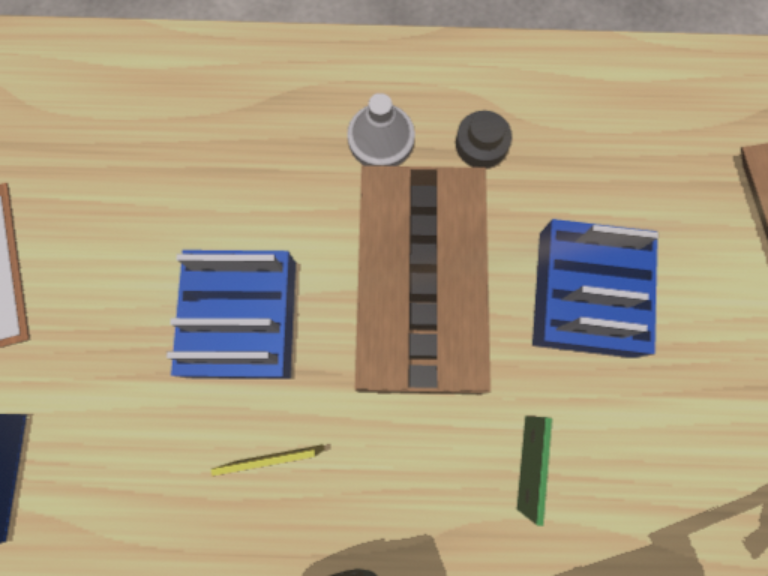

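View pics/side22.png

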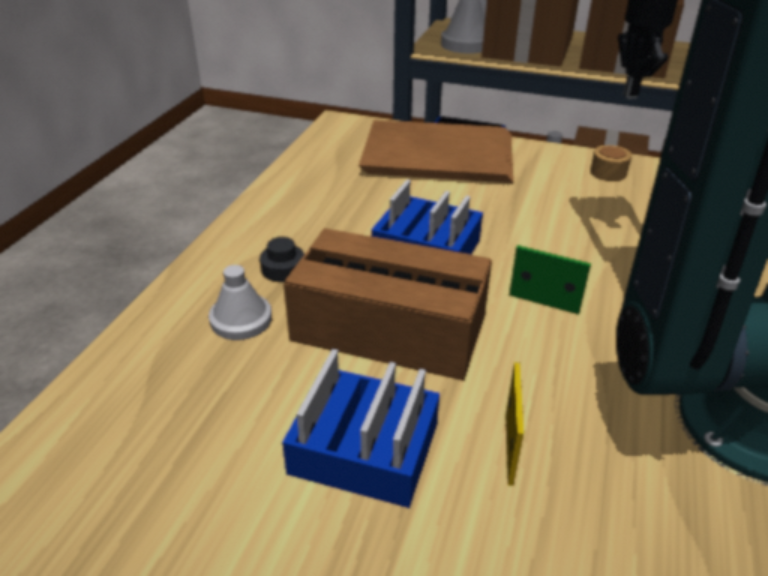

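The flaps lie flat (tops at 115 mm) and the carton is empty. Every plate top is at 107 mm, the same as the samples, and the castings and look-alikes haven't moved. I'll hand in the job.

Run:
```python
from h import *
print(ticket.finish_job())
```

```text
the job is handed in; nothing more can be done
None
```

The job is done and handed in at about 34 s. The hand-in reports no verdict.

- **Flaps opened:** I folded both flaps back past upright before touching any plate.
- **Plates:** The carton held four. The two wide ones went into rack_a's slots at -60 and -20 mm, and the two narrow ones into rack_b's slots at -60 and -20 mm. Rack_b was knocked about 17 mm partway through, so I measured its position again before placing anything in it.
- **Flaps closed:** I pressed both flaps down to their stop, about 10 N at the tool, and moved the arm clear.

**Last checks:**
- All four plate tops are at 107 mm, level with the samples, and each plate's yaw matches its rack's to within about half a degree.
- Both flap tops are flat at about 115 mm and the carton is empty.
- The castings and the green and yellow look-alikes haven't moved in the pictures.

**Failures and disagreements:** One early move call was refused for incomplete rows and moved nothing. The top and wrist cameras differed by 2–3 mm on rack_b's y position, which didn't matter along the slots.

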